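Pack the pipe caps and latch the kit box

ROBOT

A 6-joint arm with a two-finger parallel gripper is mounted at the origin on the work surface. World frame = base frame: x ahead of the robot, y to its left, z up, the work surface at z = 0. Lengths are in mm, angles in degrees, forces in N, time in s.
With the tool pointing down it reaches from about 300 to 850 mm from the base axis. Payload 4.2 kg.
Tool frame: the origin (TCP) lies midway between the tips of the shut fingers; the grasp point (between the pads) lies 19 mm behind it; z points along the fingers, y is the line along which they close (so a half turn about z gives the same grasp; the last joint's range is limited). The gripper opens to 91 mm and grips with 3 to 60 N. Pads are 32 mm wide; open, the fingers measure 118 mm over their backs; the gripper's body (76 mm by 178 mm) begins 60 mm behind the grasp point.
Start: joints at [65.661, 18.312, 89.639, -0, 72.044, -1.146], TCP at [226.459, 528.545, 213.976] pointing down, gripper open.
Joint ranges: [-177.97, 177.97], [-48.28, 115.42], [12.27, 149.76], [-77.06, 257.06], [2.81, 150.46], [-146.56, 146.56]. Speed limits (degrees/s): [147.25, 147.25, 180, 180, 180, 180].

INTERFACE

Orientations are given as [roll, pitch, yaw] about the fixed x, y, z axes, in that order (R = Rz(yaw) Ry(pitch) Rx(roll)).
In Python, from workcell import env gives the robot as it stands.
- The arm moves only by the tool send_rows, never from a script. Its argument "steps" is a list that holds one entry, the list of rows, each a list of 5 numbers: the shift along the tool's x, y, z scaled (see below), then the turn about the tool's z scaled (see below), then the opening, from 0 (shut) to 1 (fully open). In form: [[[dx, dy, dz, yaw, fingers], ...]]. A call has 1 to 5 rows; each row shifts and turns the commanded pose from where the row before left it, along the tool's axes as they then stand; what a row does not reach is not made up. The controller multiplies each number of a shift by 0.04 m and each number of a turn by 0.12 rad. A row lasts 1/12 s, in which the tool goes at most 41.7 mm and 7.16 degrees, less where a joint would pass 70% of its speed; a pose out of reach is approached as far as the arm can. A call with a number of a shift or a turn outside -1 to 1 is refused whole. A call with a gripper value outside its range is refused whole. The fingers move at their own pace and stop on an object; "squeeze" is the grip in N (left out, the last holds). Time passes only in rows, so rows that do not move let the fingers close. It gives the time, the measured TCP pose, the force, the opening and the grip force at its end, in the units of the state.
- env.state(): the state, without advancing time (a new reading comes with each control period).
- env.grab_frame(name): name is "scene" or "top" or "wrist"; returns a dict with "pixels" (384x512x3 uint8, red, green, blue), "depth" (384x512 float32, mm along the optical axis (not along the pixel's ray), 0 where there is no reading), "intrinsics" (3x3 intrinsics, pixels), "dist" ([k1, k2, p1, p2, k3] as OpenCV has them; the pictures are not rectified), "cam_to_world" (4x4, takes a point from camera to world coordinates). Camera axes: x right, y down, z forward; pixel columns grow to the right and rows downward; lengths in mm; the calibration is good to about 2 mm. A picture is of the moment at which its call begins.
- env.job_done(): hands the job in; it is judged then, once.
The state is a dict: "time_s": time; "qpos": joint angles; "qvel": joint speeds; "effort": joint torques, N m; "ee_pos": TCP position; "ee_rot": TCP orientation; "force": force on the tool from outside, world axes, zero at the start; "torque": the same for the moment, N m; "gripper_width": finger opening in mm; "gripper_force": force on a finger pad.
Only numpy, scipy, OpenCV 4.12 (cv2) and the standard library are available. Lean on these libraries where they do the work, as an engineer would, in place of code of your own. Each camera call takes 0.05 s, during which the arm holds its last target. There are 200 camera calls.

TASK

Gather every loose white hexagonal pipe cap on the table into the scoop tray with the one already in it, then tip the trayful into the grey kit box and stand the empty tray back on its black mat. Once all the caps are in the box, shut its lid and after that swing the hasp over until it lies flat with the staple through its slot. Leave everything else on the table where it is.

Things in the scene. Friction and masses are not known exactly. Their poses are not given: they have to be found in the camera images.
- box: grey plastic kit box fixed to the table, outside 160 (its x) x 200 (its y) x 90 mm high, walls and floor 5 mm, open at the top until the lid is shut; origin at the centre of its underside; its lid hinges on its +x rim and its hasp is on its -x side; the box's +y side is turned roughly away from the robot
- lid_hinge (a point): centre of the lid's hinge line, along the box's y axis, on the +x rim, 90 mm up
- lid (a joint): hinge of the grey lid (164 x 204 x 8 mm), rad: 0 = shut flat on the rim, grows as it opens, up to 1.9 (standing up and leaning back); stiff enough to stay where it is left
- lid_handle (a point): centre of the black block handle on the lid's outer face (28 mm along the box's y, 16 mm the other way, 18 mm high, its centre 30 mm off the lid's face); 145 mm from the hinge line, 50 mm towards the box's -y
- hasp_hinge (a point): centre of the hasp's hinge pin, parallel to the box's y axis, just outside the box's -x rim, 50 mm towards its +y, 100 mm up
- hasp (a joint): hinge of the steel hasp (slotted strip 72 x 26 x 3 mm), rad: 0 = lying flat on the shut lid with the staple through its slot (closed), grows as it swings up and outward, up to 2.05; it swings easily and falls shut or open by its own weight
- hasp_tab (a point): grip point in the dark upstanding tab at the hasp's free end: the tab is 26 mm along the box's y, 12 mm thick, and stands 26 mm off the strip; this point is 66 mm from the pin along the strip and 16 mm off it
- tray: steel scoop tray, 110 mm wide (its y) with 40 mm walls at the back (-x, at -90 mm) and both sides and an open front (+x, at +90 mm) where the last 30 mm of the 3 mm floor slope up by 10 degrees; origin under the centre, on the underside; weighs about 0.3 kg
- tray_handle (a point): grip point on the tray's black upright handle blade at its back: blade 12 mm thick (tray x), 46 mm wide (tray y), reaching from 16 to 96 mm above the underside; this point is 100 mm behind the tray's centre and 78 mm above the underside
- tray_lip (a point): middle of the tray's open front edge, 90 mm ahead of the centre, 7 mm above the underside
- mat_center (a point): centre of the top of the black rubber mat on which the tray stands, 220 x 150 x 3 mm, fixed
- cap1: white plastic hexagonal pipe cap, 36 mm across the flats (flats face its x axis and every 60 degrees from it), 30 mm high with a 34 mm round skirt in the lowest 12 mm, 30 g; starts in the tray; origin at the centre of its open end (underside), z along its axis
- cap2: white plastic hexagonal pipe cap, 36 mm across the flats (flats face its x axis and every 60 degrees from it), 30 mm high with a 34 mm round skirt in the lowest 12 mm, 30 g; starts loose on the table, if present (absent ones read None from the start); origin at the centre of its open end (underside), z along its axis
- cap3: white plastic hexagonal pipe cap, 36 mm across the flats (flats face its x axis and every 60 degrees from it), 30 mm high with a 34 mm round skirt in the lowest 12 mm, 30 g; starts loose on the table, if present (absent ones read None from the start); origin at the centre of its open end (underside), z along its axis
- cap4: white plastic hexagonal pipe cap, 36 mm across the flats (flats face its x axis and every 60 degrees from it), 30 mm high with a 34 mm round skirt in the lowest 12 mm, 30 g; starts loose on the table, if present (absent ones read None from the start); origin at the centre of its open end (underside), z along its axis
- cap5: white plastic hexagonal pipe cap, 36 mm across the flats (flats face its x axis and every 60 degrees from it), 30 mm high with a 34 mm round skirt in the lowest 12 mm, 30 g; starts loose on the table, if present (absent ones read None from the start); origin at the centre of its open end (underside), z along its axis
- cap6: white plastic hexagonal pipe cap, 36 mm across the flats (flats face its x axis and every 60 degrees from it), 30 mm high with a 34 mm round skirt in the lowest 12 mm, 30 g; starts loose on the table, if present (absent ones read None from the start); origin at the centre of its open end (underside), z along its axis
- mug: bystander: yellow mug, 84 mm wide, 100 mm high, origin under its centre
- cartridge: bystander: standing sealant cartridge, 50 mm wide, 235 mm high, origin under its centre
- notepad: bystander: orange note pad 76 x 76 x 12 mm, origin under its centre
- sleeve: bystander: round white pipe sleeve, open at both ends, 48 mm wide, 45 mm high, not a cap; origin under its centre
- wedge: bystander: small wooden strip 50 (its x) x 18 x 14 mm, origin under its centre
- knife: bystander: putty knife about 200 mm long lying along its x axis
Not all that is in view belongs to the job. Leave any green look-alike of the cap5 alone.

How it is judged:
By the outcome, as a careful person would: the job done as asked, in the order asked, and still so for the second after the job is handed in, with the robot touching nothing.
Of cap2, cap3, cap4, cap5, cap6 only 3 to 5 are there at a start; the rules pass over those that are not, and their reading is None.
At some moment in a run one of cap1, cap2, cap3, cap4, cap5, cap6 may be knocked a few centimetres aside while the robot is not near it.
It also fails if it takes over 210 s, if anything falls off the work surface, if the arm or the gripper's body presses on something with over 40 N, if the wrist force passes 120 N, or if a joint passes its speed limit or range.

## Working session

There is one attempt and no reset: what is moved stays moved. The work goes in short steps, Python scripts to look and compute and a tool call to move; the robot and the scene stay as the last step left them, time stands still between calls to the robot, and variables do not carry over. Pictures are saved under pics/ and viewed, at most 14 in all, crops included, and the job is handed in when it is done.

Besides the shell and the picture viewer there is one more tool, called after "Emit:" by a JSON object that holds its "op" and its "data", one argument or row to a line. send_rows: Moves the arm, as the interface text tells. Shifts and turns lie within -1 to 1; 1 stands for 0.04 m of shift or 0.12 rad of turn. Its arguments: {"type":"object","properties":{"steps":{"type":"array"},"squeeze":{"type":"number"}},"required":["steps"]}

```bash
mkdir -p pics; ls
cat > h.py <<'E'
import numpy as np, cv2
from workcell import env
def snap(n,f=None):
    d=env.grab_frame(n)
    if f: cv2.imwrite(f'pics/{f}.png',cv2.cvtColor(d['pixels'],cv2.COLOR_RGB2BGR)); np.savez(f'pics/{f}.npz',**d)
    return d
def ray(d,u,v):
    p=cv2.undistortPoints(np.array([[[u,v]]],float),d['intrinsics'],np.array(d['dist']))[0,0]
    T=d['cam_to_world']; return T[:3,3],T[:3,:3]@np.array([p[0],p[1],1])
def atz(d,u,v,z):
    o,r=ray(d,u,v); return o+r*(z-o[2])/r[2]
def dep(d,u,v):
    o,r=ray(d,u,v); return o+r*float(d['depth'][int(round(v)),int(round(u))])
def cloud(d):
    H,W=d['depth'].shape; uv=np.stack(np.meshgrid(np.arange(W),np.arange(H)),-1).reshape(-1,1,2).astype(float)
    p=cv2.undistortPoints(uv,d['intrinsics'],np.array(d['dist']))[:,0]
    P=np.c_[p,np.ones(len(p))]*d['depth'].reshape(-1,1)
    T=d['cam_to_world']; return (P@T[:3,:3].T+T[:3,3]).reshape(H,W,3)
def load(f): return dict(np.load(f'pics/{f}.npz'))
E
python3 - <<'E'
from h import *
s=env.state(); print(s)
for n in ('top','scene'):
    d=snap(n,n+'0'); print(n,d['cam_to_world'].round(2),d['intrinsics'].round(1))
    im=cv2.imread(f'pics/{n}0.png'); cv2.imwrite(f'pics/{n}0b.png',cv2.resize(im,(800,600),interpolation=cv2.INTER_CUBIC))
E
```

```text
pics
{'time_s': 0.0, 'qpos': array([ 6.56631063e+01,  1.83506517e+01,  8.97067648e+01,  1.21794388e-03,
        7.20424163e+01, -1.14483351e+00]), 'qvel': array([ 0.07241036,  0.04620285, -0.04293843, -0.07235264,  0.01057602,
        0.06816719]), 'effort': array([ 2.44275807e-04, -4.12473679e+01, -2.31967413e+01,  7.27327424e-02,
        4.59038280e-02, -1.38846676e-04]), 'ee_pos': array([226.2194157 , 528.08375511, 213.12775862]), 'ee_rot': array([-1.79900210e+02, -3.15236080e-03,  1.56807561e+02]), 'force': array([-0.33662974, -1.21215759,  0.28546955]), 'torque': array([ 0.02504882,  0.0167063 , -0.00318443]), 'gripper_force': 0.0, 'gripper_width': 91.03089440691377}
top [[-2.0000e-02 -9.9000e-01  1.1000e-01  4.6671e+02]
 [-1.0000e+00  2.0000e-02 -0.0000e+00  1.1765e+02]
 [ 0.0000e+00 -1.1000e-01 -9.9000e-01  9.3761e+02]
 [ 0.0000e+00  0.0000e+00  0.0000e+00  1.0000e+00]] [[347.2   0.  249. ]
 [  0.  347.2 190.8]
 [  0.    0.    1. ]]
scene [[ 2.90000e-01  7.50000e-01 -5.90000e-01  1.20135e+03]
 [ 9.60000e-01 -2.20000e-01  1.80000e-01 -8.83500e+01]
 [ 0.00000e+00 -6.20000e-01 -7.90000e-01  9.61290e+02]
 [ 0.00000e+00  0.00000e+00  0.00000e+00  1.00000e+00]] [[405.7   0.  253.4]
 [  0.  405.7 190.6]
 [  0.    0.    1. ]]
```

View pics/top0b.png

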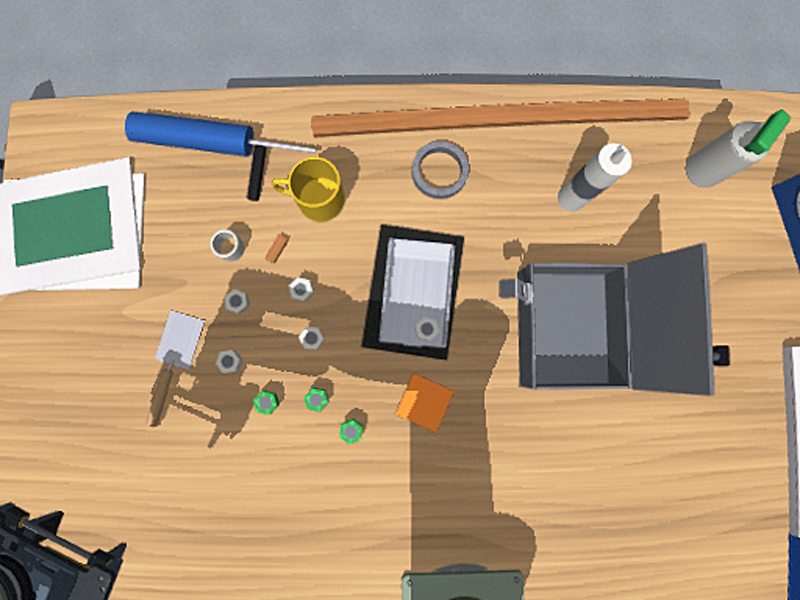

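View pics/scene0b.png

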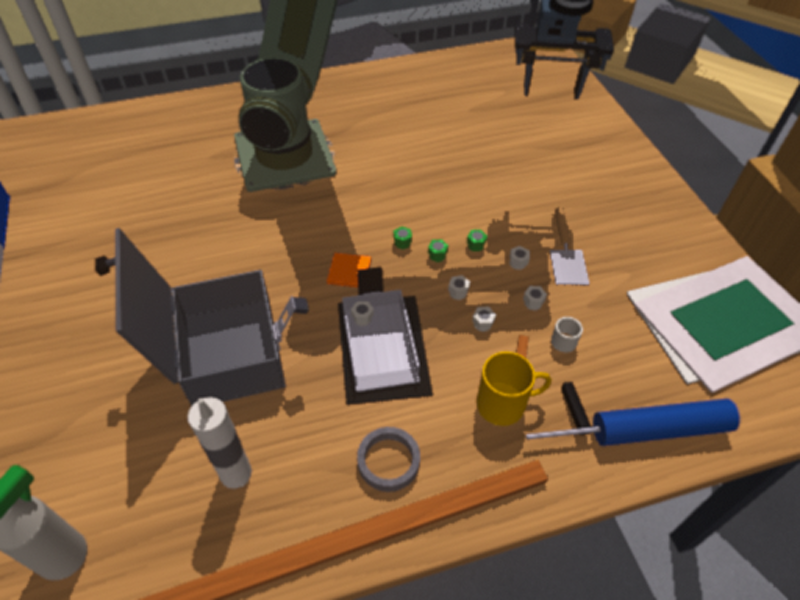

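Run:
```python
from h import *
d=load('top0'); C=cloud(d); g=d['pixels']
print('table z',np.median(C[250:300,250:300,2]))
for n,(u,v) in dict(c2=(235,300),c3=(301,288),c4=(312,338),c5=(229,361),c1=(428,328),sleeve=(227,244)).items():
    u*=.64;v*=.64
    P=C[int(v)-16:int(v)+17,int(u)-16:int(u)+17]
    zmax=np.percentile(P[...,2],97); 
    m=(abs(P[...,0]-C[int(v),int(u),0])<30)&(abs(P[...,1]-C[int(v),int(u),1])<30)&(P[...,2]>22)&(P[...,2]<50)
    if n=='c1': m&=(abs(P[...,0]-C[int(v),int(u),0])<22)&(abs(P[...,1]-C[int(v),int(u),1])<22)
    Q=P[m]; print(n,m.sum(),'zmed',np.median(Q[:,2]).round(1),'mid',((Q.min(0)+Q.max(0))/2).round(1),'ext',np.ptp(Q,axis=0).round(1),'cent z',C[int(v),int(u),2].round(1))
# tray rim & box from scene and top with crop
im=cv2.imread('pics/top0.png'); c=im[140:255,225:460]; cv2.imwrite('pics/crop1.png',cv2.resize(c,None,fx=3.4,fy=3.4,interpolation=cv2.INTER_CUBIC))
h=C[140:255,225:460]
for lo,hi,n in((85,97,'box rim'),(98,140,'hasp'),(36,50,'tray rim'),(90,100,'handle')):
    m=(h[...,2]>lo)&(h[...,2]<hi); v,u=np.nonzero(m); print(n,m.sum(), 'u',u.min()+225,u.max()+225)
m=np.zeros(C.shape[:2],bool); m[130:260,310:420]=1
m&=(C[...,2]>84)&(C[...,2]<96); P=C[m]; print('rimbox',cv2.minAreaRect(P[:,:2].astype(np.float32)),np.percentile(P,[2,98],axis=0).round(0))
m=np.zeros(C.shape[:2],bool); m[135:235,235:300]=1
for lo,hi in((35,47),(80,110),(1.5,6)):
    k=m&(C[...,2]>lo)&(C[...,2]<hi); P=C[k]; print(lo,len(P),cv2.minAreaRect(P[:,:2].astype(np.float32)),np.median(P[:,2]))
```

```text
table z 0.43301079088939787
c2 173 zmed 30.0 mid [567.4 376.8  28.4] ext [37.8 38.8 12.3] cent z 31.6
c3 170 zmed 30.1 mid [585.8 264.3  28.8] ext [39.2 39.2 13.4] cent z 30.0
c4 169 zmed 30.0 mid [503.3 245.5  28.5] ext [34.3 39.6 12.2] cent z 31.2
c5 165 zmed 29.7 mid [464.6 389.2  29. ] ext [36.6 39.1  9.5] cent z 28.9
c1 173 zmed 36.2 mid [514.3  54.7  31.2] ext [36.7 38.8 16.1] cent z 35.8
sleeve 142 zmed 42.4 mid [664.  393.8  35. ] ext [44.3 44.4 25.7] cent z 0.4
box rim 786 u 255 406
hasp 1082 u 255 419
tray rim 635 u 242 395
handle 541 u 255 407
rimbox ((511.1011962890625, -188.3036346435547), (164.77847290039062, 202.46435546875), 89.04551696777344) [[ 412. -270.   85.]
 [ 612. -107.   96.]]
35 367 ((566.1671142578125, 70.95091247558594), (110.08782958984375, 186.2838897705078), 83.65218353271484) 40.9153196469307
80 95 ((479.4066162109375, 80.19425964355469), (44.34316635131836, 11.902087211608887), 83.60857391357422) 98.05845994566005
1.5 2498 ((587.7581787109375, 64.3004150390625), (177.39500427246094, 272.1667175292969), 89.11035919189453) 3.788368092730593
```

View pics/crop1.png

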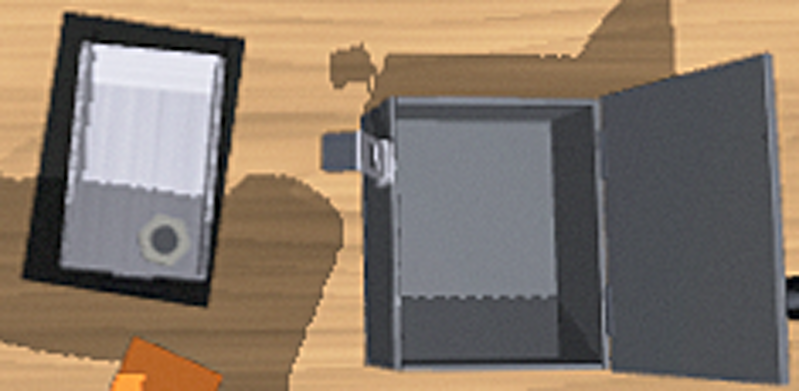

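```bash
cat >> h.py <<'E'
import json
def plan(*wps, start=None):
    """wps: (x,y,z,yaw,grip[,maxstep]) or ('w',n,grip) ; prints chunks of 5 rows"""
    s=env.state(); 
    p,yaw=(np.array(start[:3],float),start[3]) if start is not None else (s['ee_pos'].copy(),s['ee_rot'][2])
    rows=[]
    for w in wps:
        if w[0]=='w': rows+=[[0,0,0,0,w[2]]]*w[1]; continue
        t=np.array(w[:3],float); ms=w[5] if len(w)>5 else 36
        dy=(w[3]-yaw+180)%360-180
        n=max(1,int(np.ceil(max(np.linalg.norm(t-p)/ms,abs(dy)/6.2))))
        for i in range(n):
            a=np.radians(yaw); R=np.array([[np.cos(a),np.sin(a),0],[np.sin(a),-np.cos(a),0],[0,0,-1]])
            u=np.round(R.T@((t-p)/(n-i))/40,2); dyw=(w[3]-yaw+180)%360-180
            k=np.round(-np.radians(dyw/(n-i))/.12,2)
            rows.append([*u.tolist(),float(k),w[4]]); p=p+R@u*40; yaw-=np.degrees(k*.12)
    for i in range(0,len(rows),5): print(json.dumps([rows[i:i+5]]).replace(' ','').replace('-0.0,','0,').replace('.0,',','))
    print('end',p.round(1),round(yaw,1),len(rows),'rows')
E
python3 -c "
from h import *
plan((520,300,330,156.8,.6))"
```

```text
[[[-0.82,-0.21,-0.27,0,0.6],[-0.82,-0.21,-0.26,0,0.6],[-0.82,-0.21,-0.27,0,0.6],[-0.82,-0.22,-0.26,0,0.6],[-0.82,-0.21,-0.27,0,0.6]]]
[[[-0.82,-0.22,-0.26,0,0.6],[-0.82,-0.21,-0.27,0,0.6],[-0.81,-0.22,-0.26,0,0.6],[-0.82,-0.21,-0.27,0,0.6],[-0.81,-0.22,-0.26,0,0.6]]]
[[[-0.82,-0.21,-0.27,0,0.6]]]
end [520.2 299.9 330. ] 156.8 11 rows
```

Emit:
{"op": "send_rows", "data": {
  "steps": [
    [[-0.82, -0.21, -0.27, 0, 0.6], [-0.82, -0.21, -0.26, 0, 0.6], [-0.82, -0.21, -0.27, 0, 0.6], [-0.82, -0.22, -0.26, 0, 0.6], [-0.82, -0.21, -0.27, 0, 0.6]]
  ]
}}

```text
time_s: 0.52
ee_pos: [361.3, 423.7, 267.2]
ee_rot: [-179.9, -0.0, 156.8]
force: [0.1, 1.8, 0.6]
gripper_width: 60.8
gripper_force: 0.0
```

Emit:
{"op": "send_rows", "data": {
  "steps": [
    [[-0.82, -0.22, -0.26, 0, 0.6], [-0.82, -0.21, -0.27, 0, 0.6], [-0.81, -0.22, -0.26, 0, 0.6], [-0.82, -0.21, -0.27, 0, 0.6], [-0.81, -0.22, -0.26, 0, 0.6]]
  ]
}}

```text
time_s: 0.93
ee_pos: [494.5, 319.6, 320.1]
ee_rot: [-180.0, -0.0, 156.8]
force: [0.7, 0.4, 0.2]
gripper_width: 55.3
gripper_force: 0.0
```

Emit:
{"op": "send_rows", "data": {
  "steps": [
    [[-0.82, -0.21, -0.27, 0, 0.6], [0, 0, 0, 0, 0.6], [0, 0, 0, 0, 0.6]]
  ]
}}

```text
time_s: 1.18
ee_pos: [521.4, 299.3, 330.4]
ee_rot: [180.0, -0.0, 156.6]
force: [-0.9, 0.7, 0.2]
gripper_width: 54.5
gripper_force: 0.0
```

Run:
```python
from h import *
s=env.state();print(s['time_s'],s['ee_pos'],s['ee_rot'])
d=snap('wrist','w1'); im=cv2.imread('pics/w1.png'); cv2.imwrite('pics/w1b.png',cv2.resize(im,(800,600),interpolation=cv2.INTER_CUBIC))
```

```text
1.1833 [521.37233332 299.32939206 330.41027269] [ 1.79998953e+02 -3.16482664e-02  1.56635494e+02]
```

View pics/w1b.png

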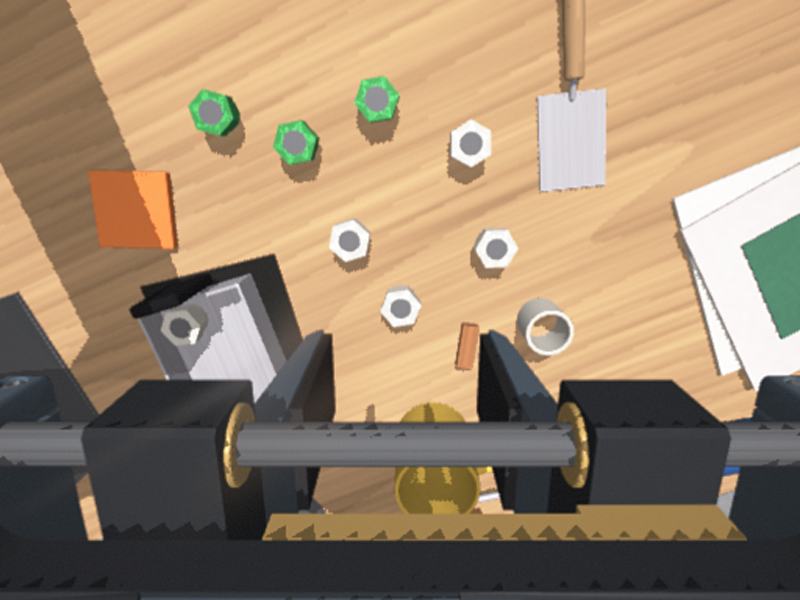

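```bash
cat >> h.py <<'E'
def caps(d, zt=30, pts=None, C=None):
    C=cloud(d) if C is None else C; out=[]
    for u,v in pts:
        c0=C[int(v)-3:int(v)+4,int(u)-3:int(u)+4].reshape(-1,3).mean(0)
        for _ in range(4):
            m=(np.hypot(C[...,0]-c0[0],C[...,1]-c0[1])<23)&(abs(C[...,2]-zt)<5)
            P=C[m]; h=cv2.convexHull(P[:,:2].astype(np.float32)); 
            c,_r=cv2.minEnclosingCircle(h); M=cv2.moments(h); c0=np.array([M['m10']/M['m00'],M['m01']/M['m00']])
        h=h[:,0]-c0; # hex flats: minimise max support mismatch
        b=min((( sum((h@[np.cos(t),np.sin(t)]).max() for t in np.radians(a+np.arange(0,360,60)))),a) for a in range(60))
        out.append((c0.round(1),b[1],round(b[0]/3,1),round(np.median(P[:,2]),1)))
    return out
E
python3 - <<'E'
from h import *
d=load('w1')
for o in caps(d,30,[(471*.64,143*.64),(350*.64,241*.64),(496*.64,249*.64),(400*.64,308*.64)]): print(o)
d=load('top0'); C=cloud(d)
# mat corners & tray in top crop
P=[atz(d,225+u/3.4,140+v/3.4,3) for u,v in((66,12),(243,37),(207,305),(22,277))]
P=np.array(P);print(P.round(1),P.mean(0).round(1)); e=[P[0]-P[3],P[1]-P[2]];print([np.degrees(np.arctan2(a[1],a[0])).round(1) for a in e],[np.linalg.norm(P[i]-P[i-1]).round(0) for i in range(4)])
E
```

```text
(array([462.8, 390.7]), 9, np.float64(35.6), np.float64(31.3))
(array([500.4, 249.4]), 54, np.float64(36.2), np.float64(31.3))
(array([564.7, 378.2]), 39, np.float64(36.1), np.float64(31.2))
(array([583.1, 267.8]), 47, np.float64(36.3), np.float64(31.3))
[[700.2 125.2   3. ]
 [677.4 -17.7   3. ]
 [462.5  17.6   3. ]
 [487.  163.2   3. ]] [581.8  72.1   3. ]
[np.float64(-10.1), np.float64(-9.3)] [np.float64(217.0), np.float64(145.0), np.float64(218.0), np.float64(148.0)]
```

```bash
python3 -c "
from h import *
plan((584.5,266,100,77,.6),(584.5,266,5,77,.6,30),('w',4,.3),(584.5,266,110,77,.3),(539,130,110,83.6,.3))"
```

```text
[[[-0.14,-0.01,0.44,0.89,0.6],[-0.14,0,0.44,0.89,0.6],[-0.14,0.02,0.44,0.89,0.6],[-0.14,0.03,0.44,0.89,0.6],[-0.13,0.05,0.44,0.89,0.6]]]
[[[-0.13,0.06,0.44,0.89,0.6],[-0.12,0.07,0.44,0.89,0.6],[-0.11,0.09,0.45,0.89,0.6],[-0.1,0.1,0.44,0.9,0.6],[-0.09,0.11,0.45,0.89,0.6]]]
[[[-0.07,0.11,0.44,0.9,0.6],[-0.06,0.12,0.45,0.89,0.6],[-0.05,0.13,0.44,0.9,0.6],[0,0,0.59,0,0.6],[0,0,0.6,0,0.6]]]
[[[0,0,0.59,0,0.6],[0,0,0.6,0,0.6],[0,0,0,0,0.3],[0,0,0,0,0.3],[0,0,0,0,0.3]]]
[[[0,0,0,0,0.3],[0,0,-0.88,0,0.3],[0,0,-0.87,0,0.3],[0,0,-0.88,0,0.3],[-0.89,-0.08,0,-0.24,0.3]]]
[[[-0.89,-0.11,0,-0.24,0.3],[-0.89,-0.14,0,-0.24,0.3],[-0.88,-0.16,0,-0.24,0.3]]]
end [539.1 130.  110. ] 83.6 28 rows
```

Emit:
{"op": "send_rows", "data": {
  "steps": [
    [[-0.14, -0.01, 0.44, 0.89, 0.6], [-0.14, 0, 0.44, 0.89, 0.6], [-0.14, 0.02, 0.44, 0.89, 0.6], [-0.14, 0.03, 0.44, 0.89, 0.6], [-0.13, 0.05, 0.44, 0.89, 0.6]]
  ],
  "squeeze": 15
}}

```text
time_s: 1.65
ee_pos: [543.5, 288.2, 241.3]
ee_rot: [-179.9, -0.1, 126.0]
force: [0.2, 0.9, -0.4]
gripper_width: 54.7
gripper_force: 0.0
```

Emit:
{"op": "send_rows", "data": {
  "steps": [
    [[-0.13, 0.06, 0.44, 0.89, 0.6], [-0.12, 0.07, 0.44, 0.89, 0.6], [-0.11, 0.09, 0.45, 0.89, 0.6], [-0.1, 0.1, 0.44, 0.9, 0.6], [-0.09, 0.11, 0.45, 0.89, 0.6]]
  ]
}}

```text
time_s: 2.07
ee_pos: [568.5, 275.0, 152.6]
ee_rot: [-179.9, -0.0, 95.4]
force: [0.7, -1.0, -1.0]
gripper_width: 54.7
gripper_force: 0.0
```

Emit:
{"op": "send_rows", "data": {
  "steps": [
    [[-0.07, 0.11, 0.44, 0.9, 0.6], [-0.06, 0.12, 0.45, 0.89, 0.6], [-0.05, 0.13, 0.44, 0.9, 0.6], [0, 0, 0, 0, 0.6], [0, 0, 0, 0, 0.6]]
  ]
}}

```text
time_s: 2.48
ee_pos: [582.7, 267.1, 99.6]
ee_rot: [-179.8, 0.1, 77.3]
force: [-0.4, 0.3, -0.0]
gripper_width: 54.5
gripper_force: 0.0
```

Run:
```python
from h import *
s=env.state();print(s['ee_pos'],s['ee_rot'])
d=snap('wrist','w2'); im=cv2.imread('pics/w2.png'); cv2.imwrite('pics/w2b.png',im)
plan((584.5,266,5,77,.6,30),('w',4,.3),(584.5,266,110,77,.3),(539,130,110,83.6,.3))
```

```text
[582.71341726 267.09794418  99.61804077] [-1.79820190e+02  9.60313952e-02  7.72768900e+01]
[[[-0.01,0.01,0.6,0.01,0.6],[-0.01,0.01,0.6,0.01,0.6],[0,0,0.6,0.01,0.6],[-0.01,0.01,0.6,0.01,0.6],[0,0,0,0,0.3]]]
[[[0,0,0,0,0.3],[0,0,0,0,0.3],[0,0,0,0,0.3],[0,0,-0.88,0,0.3],[0,0,-0.87,0,0.3]]]
[[[0,0,-0.88,0,0.3],[-0.89,-0.09,0,-0.24,0.3],[-0.89,-0.11,0,-0.24,0.3],[-0.89,-0.14,0,-0.24,0.3],[-0.88,-0.16,0,-0.24,0.3]]]
end [538.9 130.  110.2] 83.6 15 rows
```

View pics/w2b.png

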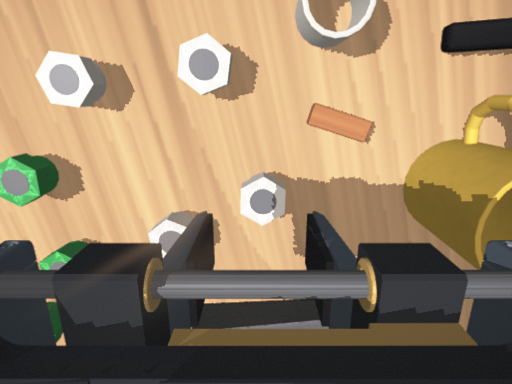

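Emit:
{"op": "send_rows", "data": {
  "steps": [
    [[-0.01, 0.01, 0.6, 0.01, 0.6], [-0.01, 0.01, 0.6, 0.01, 0.6], [0, 0, 0.6, 0.01, 0.6], [-0.01, 0.01, 0.6, 0.01, 0.6], [0, 0, 0, 0, 0.3]]
  ]
}}

```text
time_s: 2.95
ee_pos: [582.5, 264.6, 1.8]
ee_rot: [-179.7, 0.2, 76.9]
force: [-0.7, -0.3, -0.9]
gripper_width: 50.6
gripper_force: 0.0
```

Emit:
{"op": "send_rows", "data": {
  "steps": [
    [[0, 0, 0, 0, 0.3], [0, 0, 0, 0, 0.3], [0, 0, 0, 0, 0.3], [0, 0, -0.88, 0, 0.3], [0, 0, -0.87, 0, 0.3]]
  ]
}}

```text
time_s: 3.37
ee_pos: [584.5, 264.7, 75.3]
ee_rot: [-179.9, 0.1, 76.8]
force: [-0.0, -0.1, -0.5]
gripper_width: 36.1
gripper_force: 15.0
```

Emit:
{"op": "send_rows", "data": {
  "steps": [
    [[0, 0, -0.88, 0, 0.3], [-0.89, -0.09, 0, -0.24, 0.3], [-0.89, -0.11, 0, -0.24, 0.3], [-0.89, -0.14, 0, -0.24, 0.3], [-0.88, -0.16, 0, -0.24, 0.3]]
  ]
}}

```text
time_s: 3.78
ee_pos: [539.3, 128.2, 112.1]
ee_rot: [179.8, -0.1, 83.5]
force: [0.2, -0.7, 0.2]
gripper_width: 35.9
gripper_force: 15.0
```

Run:
```python
from h import *
s=env.state();print(s['ee_pos'],s['ee_rot'],s['gripper_width'])
d=snap('wrist','w3'); im=cv2.imread('pics/w3.png'); cv2.imwrite('pics/w3b.png',im)
plan((539.4,101.6,70,83.65,.3),(539.4,101.6,13,83.65,.3,30),('w',1,.3),('w',2,.47),(539.4,101.6,110,83.6,.5),(501.9,247.4,80,84,.6),(501.9,247.4,5,84,.6),('w',4,.3),(501.9,247.4,110,84,.3),(540,160,110,83.6,.3),(572.1,43.6,100,83.65,.3),(572.1,43.6,13,83.65,.3),('w',1,.3),('w',2,.47),(572.1,43.6,110,83.65,.5))
```

```text
[539.29436261 128.2159572  112.10933369] [ 1.79787450e+02 -7.02129539e-02  8.35372262e+01] 35.907542384921435
[[[-0.25,0.07,0.52,-0.01,0.3],[-0.26,0.08,0.52,-0.02,0.3],[0,0,0.71,0,0.3],[0,0,0.72,0,0.3],[0,0,0,0,0.3]]]
[[[0,0,0,0,0.47],[0,0,0,0,0.47],[0,0,-0.81,0,0.5],[0,0,-0.81,0.01,0.5],[0,0,-0.81,0,0.5]]]
[[[0.7,-0.27,0.15,-0.01,0.6],[0.71,-0.27,0.15,-0.01,0.6],[0.7,-0.27,0.15,-0.01,0.6],[0.71,-0.26,0.15,-0.01,0.6],[0.7,-0.26,0.15,-0.02,0.6]]]
[[[0,0,0.63,0,0.6],[0,0,0.62,0,0.6],[0,0,0.63,0,0.6],[0,0,0,0,0.3],[0,0,0,0,0.3]]]
[[[0,0,0,0,0.3],[0,0,0,0,0.3],[0,0,-0.88,0,0.3],[0,0,-0.87,0,0.3],[0,0,-0.88,0,0.3]]]
[[[-0.69,0.39,0,0.02,0.3],[-0.69,0.39,0,0.02,0.3],[-0.69,0.4,0,0.02,0.3],[-0.7,0.28,0.06,0,0.3],[-0.7,0.28,0.06,0,0.3]]]
[[[-0.7,0.28,0.07,0,0.3],[-0.7,0.28,0.06,-0.01,0.3],[0,0,0.73,0,0.3],[0,0,0.72,0,0.3],[0,0,0.73,0,0.3]]]
[[[0,0,0,0,0.3],[0,0,0,0,0.47],[0,0,0,0,0.47],[0,0,-0.81,0,0.5],[0,0,-0.81,0,0.5]]]
[[[0,0,-0.81,0,0.5]]]
end [572.2  43.6 110.1] 83.7 41 rows
```

View pics/w3b.png

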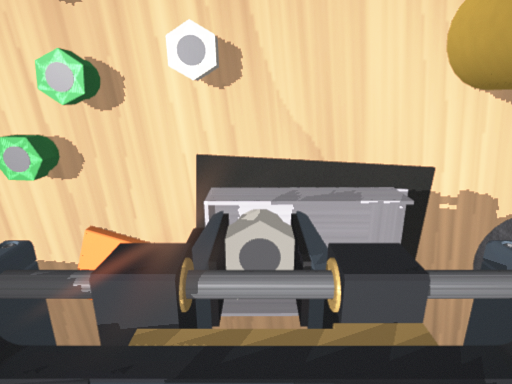

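Emit:
{"op": "send_rows", "data": {
  "steps": [
    [[-0.25, 0.07, 0.52, -0.01, 0.3], [-0.26, 0.08, 0.52, -0.02, 0.3], [0, 0, 0.7, 0, 0.3], [0, 0, 0.68, 0, 0.3], [0, 0, 0, 0, 0.3]]
  ]
}}

```text
time_s: 4.25
ee_pos: [540.9, 107.4, 11.2]
ee_rot: [-179.7, 0.1, 83.6]
force: [-0.7, -1.8, -1.7]
gripper_width: 36.1
gripper_force: 15.0
```

Emit:
{"op": "send_rows", "data": {
  "steps": [
    [[0, 0, 0, 0, 0.47], [0, 0, 0, 0, 0.47], [0, 0, -0.81, 0, 0.5], [0, 0, -0.81, 0, 0.5], [0, 0, -0.81, 0, 0.5]]
  ]
}}

```text
time_s: 4.67
ee_pos: [543.7, 108.9, 113.5]
ee_rot: [179.8, -0.1, 83.6]
force: [-1.2, -1.1, 0.4]
gripper_width: 45.4
gripper_force: 0.0
```

Emit:
{"op": "send_rows", "data": {
  "steps": [
    [[0.7, -0.27, 0.15, -0.01, 0.6], [0.71, -0.27, 0.15, -0.01, 0.6], [0.7, -0.27, 0.15, -0.01, 0.6], [0.71, -0.26, 0.15, -0.01, 0.6], [0.7, -0.26, 0.15, -0.02, 0.6]]
  ]
}}

```text
time_s: 5.08
ee_pos: [506.1, 256.5, 82.9]
ee_rot: [179.8, -0.2, 84.0]
force: [0.2, -0.0, -0.3]
gripper_width: 54.6
gripper_force: 0.0
```

Emit:
{"op": "send_rows", "data": {
  "steps": [
    [[0, 0, 0, 0, 0.6], [0, 0, 0, 0, 0.6]]
  ]
}}

```text
time_s: 5.25
ee_pos: [505.8, 256.1, 82.1]
ee_rot: [179.8, -0.1, 84.2]
force: [0.7, -0.1, 0.7]
gripper_width: 54.6
gripper_force: 0.0
```

```bash
cat >> h.py <<'E'
def white(d,lo=24,hi=42):
    C=cloud(d); g=d['pixels'].astype(int); hsv=cv2.cvtColor(d['pixels'],cv2.COLOR_RGB2HSV)
    m=((C[...,2]>lo)&(C[...,2]<hi)&(hsv[...,1]<60)).astype(np.uint8)
    n,l,st,ce=cv2.connectedComponentsWithStats(m); r=[]
    for i in range(1,n):
        if st[i,4]>60:
            P=C[l==i]; q,sz,a=cv2.minAreaRect(P[:,:2].astype(np.float32))
            if max(sz)<56: r.append((np.round(q,1),np.round(sz,0),int(st[i,4]),np.median(P[:,2]).round(0)))
    return r
E
python3 - <<'E'
from h import *
s=env.state();print(s['ee_pos'],s['ee_rot'],s['gripper_width'])
for r in white(snap('top','t1')): print(r)
plan((501.9,247.4,7,84,.6),('w',4,.3),(501.9,247.4,110,84,.3),(540,160,110,83.6,.3),(572.1,43.6,100,83.65,.3),(572.1,43.6,13,83.65,.3),('w',1,.3),('w',2,.47),(572.1,43.6,110,83.65,.5),(566,377.5,100,69,.6),('w',2,.6))
E
```

```text
[505.7769382  256.09479055  82.11168097] [ 1.79836010e+02 -1.16467193e-01  8.41837592e+01] 54.56569478173888
(array([541.9, 105.1]), array([39., 41.]), 152, np.float64(38.0))
(array([514.7,  56.4]), array([35., 37.]), 164, np.float64(36.0))
[[[-0.07,-0.03,0.63,0,0.6],[-0.06,-0.03,0.62,0.01,0.6],[-0.07,-0.02,0.63,0,0.6],[0,0,0,0,0.3],[0,0,0,0,0.3]]]
[[[0,0,0,0,0.3],[0,0,0,0,0.3],[0,0,-0.86,0,0.3],[0,0,-0.86,0,0.3],[0,0,-0.86,0,0.3]]]
[[[-0.69,0.39,0,0.02,0.3],[-0.69,0.39,0,0.02,0.3],[-0.69,0.4,0,0.02,0.3],[-0.7,0.28,0.06,0,0.3],[-0.7,0.28,0.06,0,0.3]]]
[[[-0.7,0.28,0.07,0,0.3],[-0.7,0.28,0.06,-0.01,0.3],[0,0,0.73,0,0.3],[0,0,0.72,0,0.3],[0,0,0.73,0,0.3]]]
[[[0,0,0,0,0.3],[0,0,0,0,0.47],[0,0,0,0,0.47],[0,0,-0.81,0,0.5],[0,0,-0.81,0,0.5]]]
[[[0,0,-0.81,0,0.5],[0.83,-0.11,0.03,0.21,0.6],[0.82,-0.13,0.02,0.21,0.6],[0.82,-0.15,0.03,0.21,0.6],[0.82,-0.17,0.02,0.22,0.6]]]
[[[0.81,-0.19,0.03,0.21,0.6],[0.81,-0.21,0.02,0.22,0.6],[0.8,-0.23,0.03,0.21,0.6],[0.8,-0.25,0.02,0.22,0.6],[0.79,-0.27,0.03,0.21,0.6]]]
[[[0.78,-0.3,0.02,0.22,0.6],[0,0,0,0,0.6],[0,0,0,0,0.6]]]
end [566.  377.6 100.1] 69.0 38 rows
```

Emit:
{"op": "send_rows", "data": {
  "steps": [
    [[-0.07, -0.03, 0.63, 0, 0.6], [-0.06, -0.03, 0.62, 0.01, 0.6], [-0.07, -0.02, 0.63, 0, 0.6], [0, 0, 0, 0, 0.6], [0, 0, 0, 0, 0.3]]
  ]
}}

```text
time_s: 5.72
ee_pos: [501.6, 245.4, 5.4]
ee_rot: [-180.0, 0.0, 83.8]
force: [0.1, 0.3, 0.4]
gripper_width: 50.5
gripper_force: 0.0
```

Emit:
{"op": "send_rows", "data": {
  "steps": [
    [[0, 0, 0, 0, 0.3], [0, 0, 0, 0, 0.3], [0, 0, 0, 0, 0.3], [0, 0, -0.86, 0, 0.3], [0, 0, -0.86, 0, 0.3]]
  ]
}}

```text
time_s: 6.13
ee_pos: [500.3, 245.9, 74.1]
ee_rot: [-179.8, 0.1, 83.9]
force: [0.1, 0.7, -0.6]
gripper_width: 35.7
gripper_force: 15.0
```

Emit:
{"op": "send_rows", "data": {
  "steps": [
    [[0, 0, -0.86, 0, 0.3], [-0.69, 0.39, 0, 0.02, 0.3], [-0.69, 0.39, 0, 0.02, 0.3], [-0.69, 0.4, 0, 0.02, 0.3], [-0.7, 0.28, 0.06, 0, 0.3]]
  ]
}}

```text
time_s: 6.55
ee_pos: [549.3, 129.0, 107.9]
ee_rot: [179.7, -0.1, 83.6]
force: [0.1, 0.3, -0.1]
gripper_width: 35.8
gripper_force: 15.0
```

Emit:
{"op": "send_rows", "data": {
  "steps": [
    [[-0.7, 0.28, 0.06, 0, 0.3], [-0.7, 0.28, 0.06, 0, 0.3], [-0.7, 0.28, 0.06, 0, 0.3], [0, 0, 0, 0, 0.3], [0, 0, 0, 0, 0.3]]
  ]
}}

```text
time_s: 6.97
ee_pos: [571.7, 41.4, 99.5]
ee_rot: [179.9, -0.0, 83.3]
force: [-0.0, 0.5, -1.0]
gripper_width: 36.2
gripper_force: 15.0
```

Run:
```python
from h import *
s=env.state();print(s['ee_pos'],s['ee_rot'],s['gripper_width'])
plan((572.1,43.6,13,83.65,.3,30),('w',1,.3),('w',2,.47),(572.1,43.6,110,83.65,.5),(566,377.5,100,69,.6),('w',2,.6))
```

```text
[571.73953466  41.38267674  99.45511683] [ 1.79935906e+02 -3.09327185e-02  8.33498500e+01] 36.189931580178765
[[[0.02,0,0.72,-0.01,0.3],[0.02,0,0.72,-0.02,0.3],[0.02,0,0.72,-0.01,0.3],[0,0,0,0,0.3],[0,0,0,0,0.47]]]
[[[0,0,0,0,0.47],[0,0,-0.81,0,0.5],[0,0,-0.81,0,0.5],[0,0,-0.8,0,0.5],[0.83,-0.11,0.02,0.21,0.6]]]
[[[0.82,-0.13,0.03,0.21,0.6],[0.82,-0.15,0.02,0.21,0.6],[0.82,-0.17,0.03,0.21,0.6],[0.81,-0.19,0.02,0.21,0.6],[0.81,-0.21,0.03,0.22,0.6]]]
[[[0.8,-0.23,0.02,0.21,0.6],[0.8,-0.25,0.03,0.22,0.6],[0.79,-0.27,0.02,0.21,0.6],[0.78,-0.3,0.03,0.22,0.6],[0,0,0,0,0.6]]]
[[[0,0,0,0,0.6]]]
end [565.9 377.6  99.9] 69.0 21 rows
```

Emit:
{"op": "send_rows", "data": {
  "steps": [
    [[0.02, 0, 0.72, -0.01, 0.3], [0.02, 0, 0.72, -0.02, 0.3], [0.02, 0, 0.7, -0.01, 0.3], [0, 0, 0, 0, 0.3], [0, 0, 0, 0, 0.47]]
  ]
}}

```text
time_s: 7.38
ee_pos: [570.8, 46.1, 12.9]
ee_rot: [-179.9, -0.0, 83.9]
force: [-0.3, -0.3, 0.2]
gripper_width: 39.9
gripper_force: 0.0
```

Emit:
{"op": "send_rows", "data": {
  "steps": [
    [[0, 0, 0, 0, 0.47], [0, 0, -0.81, 0, 0.5], [0, 0, -0.81, 0, 0.5], [0, 0, -0.8, 0, 0.5], [0.83, -0.11, 0.02, 0.21, 0.6]]
  ]
}}

```text
time_s: 7.8
ee_pos: [575.6, 75.8, 117.8]
ee_rot: [179.1, -0.1, 82.1]
force: [1.1, 0.4, 1.0]
gripper_width: 49.6
gripper_force: 0.0
```

Emit:
{"op": "send_rows", "data": {
  "steps": [
    [[0.82, -0.13, 0.03, 0.21, 0.6], [0.82, -0.15, 0.02, 0.21, 0.6], [0.82, -0.17, 0.03, 0.21, 0.6], [0.81, -0.19, 0.02, 0.21, 0.6], [0.81, -0.21, 0.03, 0.22, 0.6]]
  ]
}}

```text
time_s: 8.22
ee_pos: [567.0, 247.3, 106.1]
ee_rot: [179.9, -0.1, 75.0]
force: [-0.3, -0.4, 0.4]
gripper_width: 54.8
gripper_force: 0.0
```

Emit:
{"op": "send_rows", "data": {
  "steps": [
    [[0.8, -0.23, 0.02, 0.21, 0.6], [0.8, -0.25, 0.03, 0.22, 0.6], [0.79, -0.27, 0.02, 0.21, 0.6], [0.78, -0.3, 0.03, 0.22, 0.6], [0, 0, 0, 0, 0.6]]
  ]
}}

```text
time_s: 8.63
ee_pos: [563.7, 385.6, 101.6]
ee_rot: [180.0, -0.3, 69.4]
force: [0.1, 0.4, -0.0]
gripper_width: 54.9
gripper_force: 0.0
```

Emit:
{"op": "send_rows", "data": {
  "steps": [
    [[0, 0, 0, 0, 0.6], [0, 0, 0, 0, 0.6]]
  ]
}}

```text
time_s: 8.8
ee_pos: [564.1, 378.8, 101.1]
ee_rot: [180.0, -0.0, 69.2]
force: [0.2, -0.6, 0.3]
gripper_width: 55.0
gripper_force: 0.0
```

Run:
```python
from h import *
s=env.state();print(s['ee_pos'],s['ee_rot'],s['gripper_width'])
for r in white(snap('top','t2')): print(r)
print('wrist')
for r in white(snap('wrist','w4')): print(r)
plan((566,377.5,7,69,.6),('w',5,.3),(566,377.5,110,69,.3),(596,95.5,100,83.65,.3),('w',2,.3))
```

```text
[564.11200119 378.79226865 101.09169184] [ 1.79960397e+02 -2.03857280e-02  6.92018959e+01] 54.95405500675755
(array([570.5,  48. ]), array([40., 35.]), 171, np.float64(36.0))
(array([566.5, 376.6]), array([36., 41.]), 169, np.float64(30.0))
(array([541.8, 105. ]), array([39., 41.]), 150, np.float64(38.0))
(array([514.5,  56.9]), array([35., 38.]), 166, np.float64(36.0))
wrist
(array([649.3, 405.6]), array([44., 16.]), 358, np.float64(34.0))
(array([669.3, 389.6]), array([40., 23.]), 625, np.float64(34.0))
(array([565.5, 378.3]), array([41., 36.]), 1677, np.float64(31.0))
(array([464.9, 393.4]), array([32., 41.]), 1488, np.float64(31.0))
[[[0,0.01,0.78,0,0.6],[0,0.01,0.78,0.01,0.6],[0.01,0.02,0.79,0,0.6],[0,0,0,0,0.3],[0,0,0,0,0.3]]]
[[[0,0,0,0,0.3],[0,0,0,0,0.3],[0,0,0,0,0.3],[0,0,-0.86,0,0.3],[0,0,-0.86,0,0.3]]]
[[[0,0,-0.86,0,0.3],[-0.79,0.4,0.03,-0.27,0.3],[-0.8,0.38,0.03,-0.27,0.3],[-0.81,0.35,0.03,-0.26,0.3],[-0.83,0.33,0.03,-0.27,0.3]]]
[[[-0.83,0.3,0.03,-0.26,0.3],[-0.85,0.27,0.03,-0.27,0.3],[-0.85,0.24,0.04,-0.26,0.3],[-0.86,0.22,0.03,-0.27,0.3],[0,0,0,0,0.3]]]
[[[0,0,0,0,0.3]]]
end [596.   95.5 100. ] 83.7 21 rows
```

Caps are where expected.

Emit:
{"op": "send_rows", "data": {
  "steps": [
    [[0, 0.01, 0.78, 0, 0.6], [0, 0.01, 0.78, 0.01, 0.6], [0.01, 0.02, 0.79, 0, 0.6], [0, 0, 0, 0, 0.6], [0, 0, 0, 0, 0.3]]
  ]
}}

```text
time_s: 9.32
ee_pos: [565.8, 377.0, 5.1]
ee_rot: [-179.9, 0.1, 69.0]
force: [0.4, 0.5, 0.2]
gripper_width: 50.7
gripper_force: 0.0
```

Emit:
{"op": "send_rows", "data": {
  "steps": [
    [[0, 0, 0, 0, 0.3], [0, 0, 0, 0, 0.3], [0, 0, 0, 0, 0.3], [0, 0, -0.86, 0, 0.3], [0, 0, -0.86, 0, 0.3]]
  ]
}}

```text
time_s: 9.73
ee_pos: [564.6, 377.5, 73.9]
ee_rot: [-179.8, 0.2, 69.1]
force: [0.3, 0.1, 0.3]
gripper_width: 35.9
gripper_force: 15.0
```

Emit:
{"op": "send_rows", "data": {
  "steps": [
    [[0, 0, -0.86, 0, 0.3], [-0.79, 0.4, 0.03, -0.27, 0.3], [-0.8, 0.38, 0.03, -0.27, 0.3], [-0.81, 0.35, 0.03, -0.26, 0.3], [-0.83, 0.33, 0.03, -0.27, 0.3]]
  ]
}}

```text
time_s: 10.15
ee_pos: [581.3, 236.4, 105.5]
ee_rot: [179.9, -0.1, 76.6]
force: [0.3, -0.2, -0.3]
gripper_width: 35.8
gripper_force: 15.0
```

Emit:
{"op": "send_rows", "data": {
  "steps": [
    [[-0.83, 0.3, 0.03, -0.26, 0.3], [-0.85, 0.27, 0.03, -0.27, 0.3], [-0.85, 0.24, 0.04, -0.26, 0.3], [-0.86, 0.22, 0.03, -0.27, 0.3], [0, 0, 0, 0, 0.3]]
  ]
}}

```text
time_s: 10.57
ee_pos: [596.5, 90.7, 99.7]
ee_rot: [179.9, 0.1, 83.5]
force: [0.2, 0.7, 0.3]
gripper_width: 35.7
gripper_force: 15.0
```

Emit:
{"op": "send_rows", "data": {
  "steps": [
    [[0, 0, 0, 0, 0.3], [0, 0, 0, 0, 0.3]]
  ]
}}

```text
time_s: 10.73
ee_pos: [596.4, 96.8, 99.7]
ee_rot: [180.0, -0.0, 83.7]
force: [-1.4, -0.6, -0.8]
gripper_width: 35.8
gripper_force: 15.0
```

Run:
```python
from h import *
s=env.state();print(s['ee_pos'],s['ee_rot'],s['gripper_width'])
plan((596,97,13,83.65,.3,30),('w',1,.3),('w',2,.47),(596,97,110,83.65,.5),(464,390.5,100,99,.6),('w',3,.6))
```

```text
[596.35326901  96.79085237  99.73288042] [ 1.79957758e+02 -4.87948159e-02  8.36644918e+01] 35.75593491225334
[[[0,0,0.72,0,0.3],[0,0,0.72,0,0.3],[0,-0.01,0.73,0,0.3],[0,0,0,0,0.3],[0,0,0,0,0.47]]]
[[[0,0,0,0,0.47],[0,0,-0.81,0,0.5],[0,0,-0.81,0,0.5],[0,0,-0.81,0,0.5],[0.77,-0.45,0.03,-0.25,0.6]]]
[[[0.78,-0.43,0.03,-0.25,0.6],[0.8,-0.41,0.03,-0.25,0.6],[0.81,-0.38,0.03,-0.25,0.6],[0.82,-0.36,0.03,-0.25,0.6],[0.83,-0.34,0.03,-0.25,0.6]]]
[[[0.84,-0.31,0.02,-0.24,0.6],[0.85,-0.28,0.03,-0.25,0.6],[0.85,-0.26,0.02,-0.24,0.6],[0,0,0,0,0.6],[0,0,0,0,0.6]]]
[[[0,0,0,0,0.6]]]
end [464.1 390.5 100.1] 99.0 21 rows
```

Emit:
{"op": "send_rows", "data": {
  "steps": [
    [[0, 0, 0.72, 0, 0.3], [0, 0, 0.72, 0, 0.3], [0, -0.01, 0.71, 0, 0.3], [0, 0, 0, 0, 0.3], [0, 0, 0, 0, 0.47]]
  ]
}}

```text
time_s: 11.15
ee_pos: [595.1, 98.0, 12.4]
ee_rot: [-179.9, 0.0, 83.8]
force: [-0.0, 0.0, -0.5]
gripper_width: 40.2
gripper_force: 0.0
```

Emit:
{"op": "send_rows", "data": {
  "steps": [
    [[0, 0, 0, 0, 0.47], [0, 0, -0.81, 0, 0.5], [0, 0, -0.81, 0, 0.5], [0, 0, -0.81, 0, 0.5], [0.77, -0.45, 0.03, -0.25, 0.6]]
  ]
}}

```text
time_s: 11.57
ee_pos: [588.4, 127.2, 118.0]
ee_rot: [179.0, -0.2, 85.2]
force: [1.7, 2.0, 0.1]
gripper_width: 49.7
gripper_force: 0.0
```

Emit:
{"op": "send_rows", "data": {
  "steps": [
    [[0.78, -0.43, 0.03, -0.25, 0.6], [0.8, -0.41, 0.03, -0.25, 0.6], [0.81, -0.38, 0.03, -0.25, 0.6], [0.82, -0.36, 0.03, -0.25, 0.6], [0.83, -0.34, 0.03, -0.25, 0.6]]
  ]
}}

```text
time_s: 11.98
ee_pos: [506.9, 294.5, 105.0]
ee_rot: [179.9, -0.1, 94.1]
force: [0.7, 0.8, -0.4]
gripper_width: 54.7
gripper_force: 0.0
```

Emit:
{"op": "send_rows", "data": {
  "steps": [
    [[0.84, -0.31, 0.02, -0.24, 0.6], [0.85, -0.28, 0.03, -0.25, 0.6], [0.85, -0.26, 0.02, -0.24, 0.6], [0, 0, 0, 0, 0.6], [0, 0, 0, 0, 0.6]]
  ]
}}

```text
time_s: 12.4
ee_pos: [462.7, 392.3, 101.7]
ee_rot: [179.9, -0.1, 99.3]
force: [-0.2, -0.5, 0.2]
gripper_width: 54.6
gripper_force: 0.0
```

Emit:
{"op": "send_rows", "data": {
  "steps": [
    [[0, 0, 0, 0, 0.6]]
  ]
}}

```text
time_s: 12.48
ee_pos: [463.6, 390.3, 101.4]
ee_rot: [179.9, -0.0, 99.1]
force: [0.8, -0.1, -0.5]
gripper_width: 55.0
gripper_force: 0.0
```

Run:
```python
from h import *
s=env.state();print(s['ee_pos'],s['ee_rot'],s['gripper_width'])
for r in white(snap('top','t3')): print(r)
print('wrist')
for r in white(snap('wrist','w5')): print(r)
plan((464,390.5,7,99,.6),('w',1,.6),('w',4,.3),(464,390.5,110,99,.3),(622.5,39.5,100,83.65,.3),('w',3,.3))
```

```text
[463.63038965 390.30574417 101.38356546] [ 1.79931383e+02 -1.27735680e-02  9.91051071e+01] 55.018772046661894
(array([594.8,  97.3]), array([39., 36.]), 170, np.float64(36.0))
(array([570.6,  48. ]), array([39., 35.]), 171, np.float64(36.0))
(array([541.8, 106.1]), array([45., 36.]), 147, np.float64(38.0))
(array([514.4,  57. ]), array([35., 38.]), 166, np.float64(36.0))
(array([464.7, 388.4]), array([34., 39.]), 163, np.float64(30.0))
wrist
(array([463.4, 391.2]), array([36., 41.]), 1687, np.float64(31.0))
(array([647.2, 401.4]), array([46., 19.]), 888, np.float64(33.0))
[[[0.01,0,0.78,0,0.6],[0.01,0,0.79,0,0.6],[0.01,0,0.78,0,0.6],[0,0,0,0,0.6],[0,0,0,0,0.3]]]
[[[0,0,0,0,0.3],[0,0,0,0,0.3],[0,0,0,0,0.3],[0,0,-0.86,0,0.3],[0,0,-0.86,0,0.3]]]
[[[0,0,-0.85,0,0.3],[-0.84,0.23,0.02,0.2,0.3],[-0.84,0.25,0.02,0.2,0.3],[-0.83,0.27,0.02,0.2,0.3],[-0.83,0.29,0.02,0.2,0.3]]]
[[[-0.82,0.31,0.02,0.2,0.3],[-0.81,0.33,0.02,0.21,0.3],[-0.8,0.35,0.03,0.2,0.3],[-0.79,0.37,0.02,0.21,0.3],[-0.78,0.39,0.03,0.2,0.3]]]
[[[-0.78,0.41,0.02,0.21,0.3],[-0.76,0.44,0.03,0.2,0.3],[0,0,0,0,0.3],[0,0,0,0,0.3],[0,0,0,0,0.3]]]
end [622.7  39.6  99.9] 83.7 25 rows
```

Emit:
{"op": "send_rows", "data": {
  "steps": [
    [[0.01, 0, 0.78, 0, 0.6], [0.01, 0, 0.79, 0, 0.6], [0.01, 0, 0.78, 0, 0.6], [0, 0, 0, 0, 0.6], [0, 0, 0, 0, 0.3]]
  ]
}}

```text
time_s: 13.0
ee_pos: [463.6, 389.9, 5.9]
ee_rot: [-179.9, 0.1, 99.0]
force: [0.4, -0.8, 1.3]
gripper_width: 50.8
gripper_force: 0.0
```

Emit:
{"op": "send_rows", "data": {
  "steps": [
    [[0, 0, 0, 0, 0.3], [0, 0, 0, 0, 0.3], [0, 0, 0, 0, 0.3], [0, 0, -0.86, 0, 0.3], [0, 0, -0.86, 0, 0.3]]
  ]
}}

```text
time_s: 13.42
ee_pos: [462.4, 390.3, 75.2]
ee_rot: [-179.8, 0.1, 99.0]
force: [-0.2, 0.6, -0.4]
gripper_width: 36.0
gripper_force: 15.0
```

Emit:
{"op": "send_rows", "data": {
  "steps": [
    [[0, 0, -0.85, 0, 0.3], [-0.84, 0.23, 0.02, 0.2, 0.3], [-0.84, 0.25, 0.02, 0.2, 0.3], [-0.83, 0.27, 0.02, 0.2, 0.3], [-0.83, 0.29, 0.02, 0.2, 0.3]]
  ]
}}

```text
time_s: 13.83
ee_pos: [521.6, 262.7, 107.6]
ee_rot: [179.9, -0.1, 93.5]
force: [-0.0, 0.2, 0.3]
gripper_width: 36.0
gripper_force: 15.0
```

Emit:
{"op": "send_rows", "data": {
  "steps": [
    [[-0.82, 0.31, 0.02, 0.2, 0.3], [-0.81, 0.33, 0.02, 0.21, 0.3], [-0.8, 0.35, 0.03, 0.2, 0.3], [-0.79, 0.37, 0.02, 0.21, 0.3], [-0.78, 0.39, 0.03, 0.2, 0.3]]
  ]
}}

```text
time_s: 14.25
ee_pos: [593.9, 103.0, 102.5]
ee_rot: [179.9, -0.0, 86.5]
force: [0.0, 0.3, -0.4]
gripper_width: 36.0
gripper_force: 15.0
```

Emit:
{"op": "send_rows", "data": {
  "steps": [
    [[-0.78, 0.41, 0.02, 0.21, 0.3], [-0.76, 0.48, 0.03, 0.2, 0.3], [0, 0, 0, 0, 0.3], [0, 0, 0, 0, 0.3], [0, 0, 0, 0, 0.3]]
  ]
}}

```text
time_s: 14.67
ee_pos: [624.0, 40.7, 99.8]
ee_rot: [180.0, -0.0, 83.7]
force: [0.2, 0.4, -1.3]
gripper_width: 36.0
gripper_force: 15.0
```

Run:
```python
from h import *
s=env.state();print(s['ee_pos'],s['ee_rot'],s['gripper_width'])
plan((625,39.5,15,83.65,.3,30),('w',1,.3),('w',2,.47),(625,39.5,110,83.65,.5),(600,60,230,83.65,.5),(479.4,130,230,160,.8),('w',3,.8))
```

```text
[623.95300184  40.71548715  99.75031469] [ 1.79987995e+02 -3.67080721e-02  8.36951351e+01] 36.02470227815682
[[[-0.01,0.01,0.71,0,0.3],[-0.01,0.01,0.7,0,0.3],[-0.01,0.01,0.71,0.01,0.3],[0,0,0,0,0.3],[0,0,0,0,0.47]]]
[[[0,0,0,0,0.47],[0,0,-0.79,0,0.5],[0,0,-0.79,0,0.5],[0,0,-0.8,0,0.5],[0.11,-0.17,-0.75,0,0.5]]]
[[[0.11,-0.17,-0.75,0,0.5],[0.11,-0.17,-0.75,0,0.5],[0.11,-0.17,-0.75,0,0.5],[0.11,-0.25,0,-0.85,0.8],[0.13,-0.23,0,-0.85,0.8]]]
[[[0.16,-0.22,0,-0.86,0.8],[0.18,-0.2,0,-0.85,0.8],[0.2,-0.18,0,-0.86,0.8],[0.21,-0.16,0,-0.85,0.8],[0.23,-0.14,0,-0.86,0.8]]]
[[[0.24,-0.11,0,-0.85,0.8],[0.25,-0.09,0,-0.86,0.8],[0.26,-0.06,0,-0.85,0.8],[0.27,-0.04,0,-0.86,0.8],[0.27,-0.01,0,-0.85,0.8]]]
[[[0.26,0.02,0,-0.86,0.8],[0,0,0,0,0.8],[0,0,0,0,0.8],[0,0,0,0,0.8]]]
end [479.5 129.8 230.2] 160.0 29 rows
```

Emit:
{"op": "send_rows", "data": {
  "steps": [
    [[-0.01, 0.01, 0.71, 0, 0.3], [-0.01, 0.01, 0.7, 0, 0.3], [-0.01, 0.01, 0.7, 0.01, 0.3], [0, 0, 0, 0, 0.3], [0, 0, 0, 0, 0.47]]
  ]
}}

```text
time_s: 15.08
ee_pos: [624.2, 40.5, 14.6]
ee_rot: [-179.9, 0.0, 83.8]
force: [0.3, 0.2, 0.3]
gripper_width: 39.9
gripper_force: 0.0
```

Emit:
{"op": "send_rows", "data": {
  "steps": [
    [[0, 0, 0, 0, 0.47], [0, 0, -0.79, 0, 0.5], [0, 0, -0.79, 0, 0.5], [0, 0, -0.8, 0, 0.5], [0.11, -0.17, -0.75, 0, 0.5]]
  ]
}}

```text
time_s: 15.5
ee_pos: [620.4, 44.2, 143.9]
ee_rot: [179.7, -0.0, 83.6]
force: [1.0, 0.2, 0.0]
gripper_width: 45.7
gripper_force: 0.0
```

Emit:
{"op": "send_rows", "data": {
  "steps": [
    [[0.11, -0.17, -0.75, 0, 0.5], [0.11, -0.17, -0.75, 0, 0.5], [0.11, -0.17, -0.75, 0, 0.5], [0.11, -0.25, 0, -0.85, 0.8], [0.13, -0.23, 0, -0.85, 0.8]]
  ]
}}

```text
time_s: 15.92
ee_pos: [582.4, 71.2, 234.9]
ee_rot: [179.5, -0.0, 95.6]
force: [-0.4, 0.5, -0.7]
gripper_width: 56.1
gripper_force: 0.0
```

Emit:
{"op": "send_rows", "data": {
  "steps": [
    [[0.16, -0.22, 0, -0.86, 0.8], [0.18, -0.2, 0, -0.85, 0.8], [0.2, -0.18, 0, -0.86, 0.8], [0.21, -0.16, 0, -0.85, 0.8], [0.23, -0.14, 0, -0.86, 0.8]]
  ]
}}

```text
time_s: 16.33
ee_pos: [534.7, 98.2, 232.1]
ee_rot: [179.8, 0.1, 125.1]
force: [0.5, -0.6, 0.4]
gripper_width: 72.8
gripper_force: 0.0
```

Emit:
{"op": "send_rows", "data": {
  "steps": [
    [[0.24, -0.11, 0, -0.85, 0.8], [0.25, -0.09, 0, -0.86, 0.8], [0.26, -0.06, 0, -0.85, 0.8], [0.27, -0.04, 0, -0.86, 0.8], [0.27, -0.01, 0, -0.85, 0.8]]
  ]
}}

```text
time_s: 16.75
ee_pos: [488.2, 124.9, 232.0]
ee_rot: [179.9, 0.1, 154.4]
force: [-0.2, 0.8, 0.0]
gripper_width: 73.3
gripper_force: 0.0
```

Emit:
{"op": "send_rows", "data": {
  "steps": [
    [[0.26, 0.02, 0, -0.86, 0.8], [0, 0, 0, 0, 0.8], [0, 0, 0, 0, 0.8], [0, 0, 0, 0, 0.8]]
  ]
}}

```text
time_s: 17.08
ee_pos: [480.3, 129.6, 231.1]
ee_rot: [179.9, 0.1, 159.9]
force: [-0.2, 0.6, -0.1]
gripper_width: 72.8
gripper_force: 0.0
```

Run:
```python
from h import *
s=env.state();print(s['ee_pos'],s['ee_rot'],s['gripper_width'])
a=snap('top','t4');b=snap('wrist','w6');c=snap('scene','s1')
for r in white(a): print(r)
cv2.imwrite('pics/w6b.png',np.vstack([cv2.imread('pics/w6.png'),cv2.imread('pics/t4.png')])[:,:,:][:, :][100:700])
C=cloud(b); m=(C[...,2]>88)&(C[...,2]<106)&(np.hypot(C[...,0]-479,C[...,1]-80)<40)
print(m.sum(), cv2.minAreaRect(C[m][:,:2].astype(np.float32)) if m.sum() else 0, np.median(C[m][:,2]) if m.sum() else 0)
```

```text
[480.30297683 129.59185645 231.06377194] [1.79930350e+02 1.22878426e-01 1.59935000e+02] 72.81140599303914
(array([630.7,  34.8]), array([36., 20.]), 63, np.float64(36.0))
587 ((477.65374755859375, 82.746826171875), (45.924049377441406, 12.310285568237305), 83.36673736572266) 99.58492526630295
```

View pics/w6b.png

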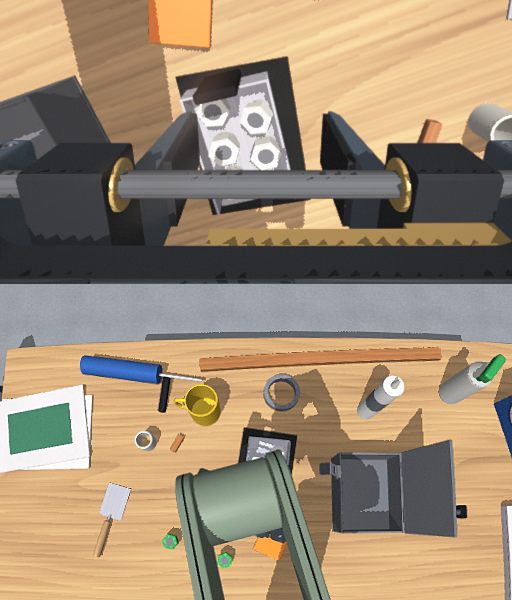

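Run:
```python
from h import *
plan((478.5,81.5,130,173.5,.8),(478.5,81.5,62,173.5,.8,30),('w',2,.8),('w',5,.3))
```

```text
[[[-0.09,-0.28,0.63,-0.49,0.8],[-0.08,-0.29,0.62,-0.49,0.8],[-0.06,-0.3,0.63,-0.49,0.8],[-0.04,-0.29,0.62,-0.5,0.8],[0,0,0.57,0,0.8]]]
[[[0,0,0.57,0,0.8],[0,0,0.56,0,0.8],[0,0,0,0,0.8],[0,0,0,0,0.8],[0,0,0,0,0.3]]]
[[[0,0,0,0,0.3],[0,0,0,0,0.3],[0,0,0,0,0.3],[0,0,0,0,0.3]]]
end [478.7  81.6  62.2] 173.5 14 rows
```

Emit:
{"op": "send_rows", "data": {
  "steps": [
    [[-0.09, -0.28, 0.63, -0.49, 0.8], [-0.08, -0.29, 0.62, -0.49, 0.8], [-0.06, -0.3, 0.63, -0.49, 0.8], [-0.04, -0.29, 0.62, -0.5, 0.8], [0, 0, 0.57, 0, 0.8]]
  ]
}}

```text
time_s: 17.65
ee_pos: [478.1, 80.0, 105.8]
ee_rot: [-179.9, -0.0, 173.6]
force: [0.1, 0.0, 1.1]
gripper_width: 73.4
gripper_force: 0.0
```

Emit:
{"op": "send_rows", "data": {
  "steps": [
    [[0, 0, 0.57, 0, 0.8], [0, 0, 0.56, 0, 0.8], [0, 0, 0, 0, 0.8], [0, 0, 0, 0, 0.8], [0, 0, 0, 0, 0.3]]
  ]
}}

```text
time_s: 18.07
ee_pos: [479.4, 81.9, 62.9]
ee_rot: [180.0, 0.1, 173.6]
force: [0.2, -0.1, -0.6]
gripper_width: 68.6
gripper_force: 0.0
```

Emit:
{"op": "send_rows", "data": {
  "steps": [
    [[0, 0, 0, 0, 0.3], [0, 0, 0, 0, 0.3], [0, 0, 0, 0, 0.3], [0, 0, 0, 0, 0.3]]
  ],
  "squeeze": 60
}}

```text
time_s: 18.4
ee_pos: [478.8, 81.8, 62.9]
ee_rot: [180.0, 0.1, 173.6]
force: [-0.9, -0.8, 3.5]
gripper_width: 45.5
gripper_force: 60.0
```

Emit:
{"op": "send_rows", "data": {
  "steps": [
    [[0, 0, -0.1, 0, 0.3], [0, 0, -0.1, 0, 0.3], [0, 0, -0.1, 0, 0.3], [0, 0, 0, 0, 0.3], [0, 0, 0, 0, 0.3]]
  ]
}}

```text
time_s: 18.82
ee_pos: [478.1, 81.9, 74.0]
ee_rot: [180.0, -0.0, 173.6]
force: [0.0, 0.5, -4.9]
gripper_width: 45.1
gripper_force: 60.0
```

Run:
```python
from h import *
s=env.state();print(s)
d=snap('scene','s2'); im=cv2.imread('pics/s2.png'); cv2.imwrite('pics/s2b.png',cv2.resize(im[130:300,150:380],None,fx=3,fy=3,interpolation=cv2.INTER_CUBIC))
```

```text
{'time_s': 18.8167, 'qpos': array([ 8.35449453e+00,  1.83731321e+01,  1.12572607e+02,  1.03019868e-02,
        4.90670740e+01, -7.52383407e+01]), 'qvel': array([ 0.00814974,  0.31221365,  0.31453431,  0.05798537, -0.05949224,
       -0.00970292]), 'effort': array([ 2.75569822e-03, -3.87576735e+01, -1.96701390e+01, -8.14434397e-02,
       -2.48204023e-01, -5.17383723e-04]), 'ee_pos': array([478.09735476,  81.88075696,  73.9575909 ]), 'ee_rot': array([ 1.79995740e+02, -1.43736356e-02,  1.73586085e+02]), 'force': array([ 0.00502294,  0.51121725, -4.91590089]), 'torque': array([ 0.08780326,  0.36587289, -0.02061399]), 'gripper_force': 59.99841928482056, 'gripper_width': 45.1126805804066}
```

View pics/s2b.png

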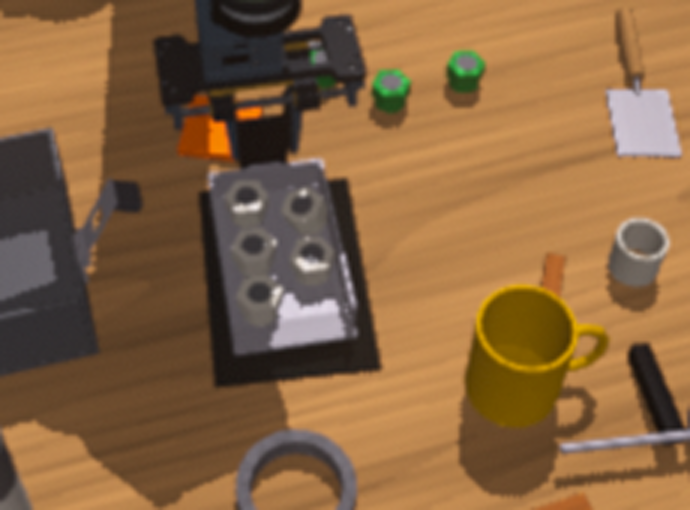

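```bash
cat >> h.py <<'E'
def pitch(d,h,yaw,zlo=5,zhi=400,show=True):
    """points in tray-heading frame from handle (h xy): side wall tops & floor profile"""
    C=cloud(d).reshape(-1,3); a=np.radians(yaw); v=C[:,:2]-np.array(h); X=v@[np.cos(a),np.sin(a)]; Y=v@[-np.sin(a),np.cos(a)]
    out=[]
    for x in range(20,200,15):
        m=(abs(X-x)<6)&(abs(Y)<58)&(C[:,2]>zlo)&(C[:,2]<zhi)
        if m.sum()>5: out.append((x,np.percentile(C[m,2],[2,50,98]).round(0).tolist()))
    return out
E
python3 - <<'E'
from h import *
for o in pitch(load('s2'),(478,82),-6.4): print(o)
E
```

```text
(20, [18.0, 208.0, 387.0])
(35, [20.0, 290.0, 396.0])
(50, [15.0, 46.0, 398.0])
(65, [14.0, 38.0, 57.0])
(80, [14.0, 38.0, 54.0])
(95, [15.0, 46.0, 54.0])
(110, [14.0, 40.0, 55.0])
(125, [15.0, 29.0, 54.0])
(140, [12.0, 19.0, 55.0])
(155, [14.0, 19.0, 53.0])
(170, [15.0, 19.0, 53.0])
(185, [5.0, 21.0, 50.0])
```

Run:
```python
from h import *
plan((478,82,80,173.6,.3,8),(478,82,255,173.6,.3,18),('w',1,.3))
plan((470,60,255,173.8,.3,10),(390,-188,255,179,.3,18),('w',2,.3),start=(478,82,255,173.6))
```

```text
[[[0,0,-0.15,0,0.3],[0,0,-0.44,0,0.3],[0,0,-0.44,0,0.3],[0,0,-0.44,0,0.3],[0,0,-0.44,0,0.3]]]
[[[0,0,-0.44,0,0.3],[0,0,-0.44,0,0.3],[0,0,-0.43,0,0.3],[0,0,-0.44,0,0.3],[0,0,-0.43,0,0.3]]]
[[[0,0,-0.44,0,0.3],[0,0,0,0,0.3]]]
end [478.   81.8 255. ] 173.6 12 rows
[[[0.05,-0.19,0,-0.01,0.3],[0.04,-0.19,0,-0.01,0.3],[0.05,-0.19,0,-0.01,0.3],[0.09,-0.43,0,-0.05,0.3],[0.09,-0.42,0,-0.05,0.3]]]
[[[0.09,-0.42,0,-0.05,0.3],[0.1,-0.42,0,-0.05,0.3],[0.1,-0.42,0,-0.05,0.3],[0.1,-0.42,0,-0.05,0.3],[0.1,-0.42,0,-0.05,0.3]]]
[[[0.11,-0.42,0,-0.05,0.3],[0.11,-0.42,0,-0.05,0.3],[0.11,-0.42,0,-0.05,0.3],[0.11,-0.42,0,-0.05,0.3],[0.11,-0.42,0,-0.05,0.3]]]
[[[0.12,-0.42,0,-0.05,0.3],[0.12,-0.42,0,-0.05,0.3],[0.12,-0.43,0,-0.06,0.3],[0,0,0,0,0.3],[0,0,0,0,0.3]]]
end [ 390.2 -188.2  255. ] 179.0 20 rows
```

Emit:
{"op": "send_rows", "data": {
  "steps": [
    [[0, 0, -0.15, 0, 0.3], [0, 0, -0.3, 0, 0.3], [0, 0, -0.44, 0, 0.3], [0, 0, -0.44, 0, 0.3], [0, 0, -0.44, 0, 0.3]]
  ]
}}

```text
time_s: 19.28
ee_pos: [477.9, 81.8, 145.5]
ee_rot: [-180.0, -0.1, 173.6]
force: [0.0, 0.3, -4.8]
gripper_width: 45.5
gripper_force: 60.0
```

Emit:
{"op": "send_rows", "data": {
  "steps": [
    [[0, 0, -0.44, 0, 0.3], [0, 0, -0.44, 0, 0.3], [0, 0, -0.44, 0, 0.3], [0, 0, -0.44, 0, 0.3], [0, 0, -0.44, 0, 0.3]]
  ]
}}

```text
time_s: 19.7
ee_pos: [477.7, 81.8, 233.7]
ee_rot: [-180.0, -0.0, 173.6]
force: [0.9, 0.7, -5.0]
gripper_width: 45.3
gripper_force: 60.0
```

Emit:
{"op": "send_rows", "data": {
  "steps": [
    [[0, 0, -0.4, 0, 0.3], [0, 0, -0.2, 0, 0.3], [0, 0, 0, 0, 0.3]]
  ]
}}

```text
time_s: 19.95
ee_pos: [479.1, 82.0, 258.6]
ee_rot: [179.9, 0.2, 173.6]
force: [1.0, 0.4, -5.0]
gripper_width: 45.6
gripper_force: 60.0
```

Run:
```python
from h import *
s=env.state();print(s['ee_pos'],s['force'],s['torque'])
for o in pitch(snap('scene','s3'),(478,82),-6.4,90): print(o)
```

```text
[479.1391307   81.98944509 258.62064472] [ 1.01514524  0.41660914 -4.95613301] [0.08722883 0.32169339 0.00727892]
(20, [202.0, 317.0, 398.0])
(35, [201.0, 352.0, 363.0])
(50, [200.0, 228.0, 241.0])
(65, [200.0, 229.0, 242.0])
(80, [200.0, 227.0, 240.0])
(95, [201.0, 231.0, 239.0])
(110, [201.0, 227.0, 239.0])
(125, [200.0, 216.0, 240.0])
(140, [200.0, 204.0, 240.0])
(155, [200.0, 205.0, 239.0])
(170, [201.0, 205.0, 239.0])
(185, [203.0, 206.0, 236.0])
```

Still level. Carry over the box.

Emit:
{"op": "send_rows", "data": {
  "steps": [
    [[0.05, -0.19, 0, -0.01, 0.3], [0.05, -0.25, 0, -0.01, 0.3], [0.06, -0.35, 0, -0.01, 0.3], [0.09, -0.43, 0, -0.05, 0.3], [0.09, -0.42, 0, -0.05, 0.3]]
  ]
}}

```text
time_s: 20.42
ee_pos: [456.3, 16.6, 255.5]
ee_rot: [-179.9, -0.2, 174.5]
force: [-0.4, -0.5, -4.5]
gripper_width: 45.7
gripper_force: 60.0
```

Emit:
{"op": "send_rows", "data": {
  "steps": [
    [[0.09, -0.42, 0, -0.05, 0.3], [0.1, -0.42, 0, -0.05, 0.3], [0.1, -0.42, 0, -0.05, 0.3], [0.1, -0.42, 0, -0.05, 0.3], [0.1, -0.42, 0, -0.05, 0.3]]
  ]
}}

```text
time_s: 20.83
ee_pos: [429.4, -65.5, 255.7]
ee_rot: [-180.0, -0.2, 176.2]
force: [-0.8, -0.1, -4.9]
gripper_width: 45.7
gripper_force: 60.0
```

Emit:
{"op": "send_rows", "data": {
  "steps": [
    [[0.11, -0.42, 0, -0.05, 0.3], [0.11, -0.42, 0, -0.05, 0.3], [0.11, -0.42, 0, -0.05, 0.3], [0.11, -0.42, 0, -0.05, 0.3], [0.11, -0.42, 0, -0.05, 0.3]]
  ]
}}

```text
time_s: 21.25
ee_pos: [402.7, -148.0, 255.7]
ee_rot: [180.0, -0.2, 177.9]
force: [0.8, 0.0, -3.7]
gripper_width: 45.9
gripper_force: 60.0
```

Emit:
{"op": "send_rows", "data": {
  "steps": [
    [[0.12, -0.35, 0, -0.05, 0.3], [0.12, -0.25, 0, -0.05, 0.3], [0.12, -0.15, 0, -0.06, 0.3], [0, 0, 0, 0, 0.3], [0, 0, 0, 0, 0.3]]
  ]
}}

```text
time_s: 21.67
ee_pos: [388.4, -176.2, 256.2]
ee_rot: [180.0, -0.1, 178.9]
force: [1.0, 0.4, -4.8]
gripper_width: 45.6
gripper_force: 60.0
```

Run:
```python
from h import *
s=env.state();print(s['ee_pos'],s['ee_rot'],s['force'],s['torque'])
d=snap('scene','s4')
for o in pitch(d,s['ee_pos'][:2],-1,130): print(o)
snap('top','t5'); im=np.vstack([cv2.imread('pics/s4.png')[60:330,20:420],cv2.imread('pics/t5.png')[100:300,112:512]]); cv2.imwrite('pics/s4b.png',cv2.resize(im,None,fx=1.27,fy=1.27))
```

```text
[ 388.4253989  -176.22203131  256.24736213] [ 1.79952917e+02 -5.39723351e-02  1.78943403e+02] [ 0.98952562  0.36333497 -4.7601183 ] [ 0.06085021  0.37439075 -0.00816484]
(20, [199.0, 363.0, 398.0])
(35, [199.0, 349.0, 361.0])
(50, [198.0, 224.0, 237.0])
(65, [198.0, 227.0, 238.0])
(80, [199.0, 225.0, 237.0])
(95, [198.0, 228.0, 236.0])
(110, [198.0, 225.0, 237.0])
(125, [197.0, 214.0, 237.0])
(140, [197.0, 201.0, 236.0])
(155, [196.0, 202.0, 235.0])
(170, [198.0, 202.0, 236.0])
(185, [200.0, 203.0, 231.0])
```

View pics/s4b.png

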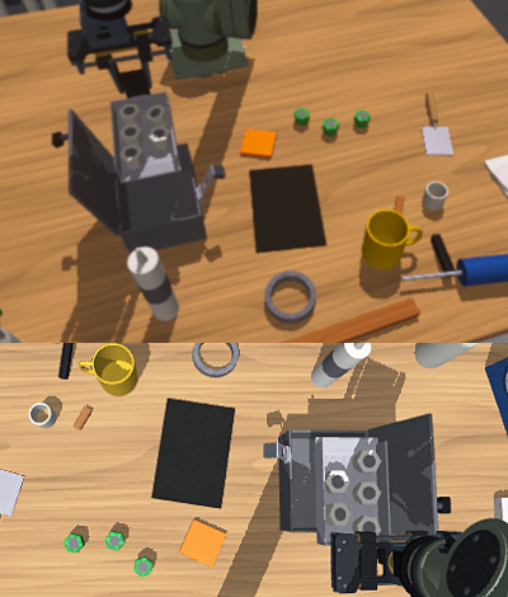

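Emit:
{"op": "send_rows", "data": {
  "steps": [
    [[0, -0.1, 0, 0, 0.3], [0, -0.2, 0, 0, 0.3], [0, 0, 0, 0, 0.3], [0, 0, 0, 0, 0.3]]
  ]
}}

```text
time_s: 22.1
ee_pos: [389.1, -188.5, 256.7]
ee_rot: [180.0, -0.0, 179.0]
force: [0.1, 0.3, -4.8]
gripper_width: 45.3
gripper_force: 60.0
```

Emit:
{"op": "send_rows", "data": {
  "steps": [
    [[0, 0, 0, 0, 0.3], [0, 0, 0, 0, 0.3], [0, 0, 0, 0, 0.3]]
  ],
  "squeeze": 30
}}

```text
time_s: 22.35
ee_pos: [389.0, -188.0, 256.7]
ee_rot: [180.0, -0.0, 179.0]
force: [-0.3, 0.1, -3.9]
gripper_width: 45.7
gripper_force: 30.0
```

Run:
```python
from h import *
s=env.state();print(s['ee_pos'],s['force'],s['torque'])
d=snap('scene','s5')
for o in pitch(d,s['ee_pos'][:2],-1,100)[2:]: print(o)
```

```text
[ 388.96474653 -188.0469411   256.7127519 ] [-0.30702429  0.06501175 -3.86642412] [0.05177407 0.35326561 0.03799231]
(50, [198.0, 224.0, 238.0])
(65, [199.0, 227.0, 238.0])
(80, [198.0, 225.0, 237.0])
(95, [198.0, 229.0, 236.0])
(110, [198.0, 225.0, 236.0])
(125, [197.0, 216.0, 237.0])
(140, [197.0, 201.0, 237.0])
(155, [197.0, 205.0, 237.0])
(170, [198.0, 202.0, 237.0])
(185, [201.0, 204.0, 233.0])
```

Emit:
{"op": "send_rows", "data": {
  "steps": [
    [[0, 0, 0, 0, 0.3], [0, 0, 0, 0, 0.3]]
  ],
  "squeeze": 20
}}

```text
time_s: 22.57
ee_pos: [389.1, -188.1, 256.8]
ee_rot: [180.0, 0.0, 179.0]
force: [0.3, -1.2, -4.7]
gripper_width: 45.6
gripper_force: 20.0
```

```bash
cat > q.py <<'E'
from h import *
s=env.state();print(s['time_s'],s['ee_pos'],s['force'],s['torque'])
d=snap('scene','sq')
for o in pitch(d,s['ee_pos'][:2],-1,100)[2:]: print(o)
E
python3 q.py
```

```text
22.5667 [ 389.08974831 -188.13372008  256.80629569] [ 0.3277874  -1.1509792  -4.68642754] [0.06365839 0.29999918 0.057888  ]
(50, [193.0, 218.0, 234.0])
(65, [192.0, 212.0, 232.0])
(80, [191.0, 222.0, 231.0])
(95, [188.0, 220.0, 228.0])
(110, [188.0, 214.0, 227.0])
(125, [186.0, 201.0, 226.0])
(140, [185.0, 190.0, 226.0])
(155, [184.0, 191.0, 223.0])
(170, [185.0, 188.0, 222.0])
(185, [185.0, 188.0, 190.0])
```

Emit:
{"op": "send_rows", "data": {
  "steps": [
    [[0, 0, 0, 0, 0.3], [0, 0, 0, 0, 0.3]]
  ]
}}

```text
time_s: 22.78
ee_pos: [388.9, -188.1, 256.7]
ee_rot: [180.0, -0.0, 179.0]
force: [0.1, 0.1, -5.8]
gripper_width: 46.1
gripper_force: 20.0
```

```bash
python3 q.py
```

```text
22.7833 [ 388.85117071 -188.12801477  256.66263318] [ 0.1161772   0.1320937  -5.75188902] [ 0.02104449  0.35846106 -0.02909271]
(50, [180.0, 193.0, 223.0])
(65, [176.0, 208.0, 219.0])
(80, [171.0, 203.0, 214.0])
(95, [167.0, 196.0, 209.0])
(110, [164.0, 179.0, 205.0])
(125, [158.0, 165.0, 200.0])
(140, [157.0, 162.0, 197.0])
(155, [155.0, 159.0, 195.0])
(170, [155.0, 157.0, 159.0])
```

Emit:
{"op": "send_rows", "data": {
  "steps": [
    [[0, 0, 0, 0, 0.3], [0, 0, 0, 0, 0.3], [0, 0, 0, 0, 0.3]]
  ]
}}

```text
time_s: 23.08
ee_pos: [389.1, -188.2, 256.8]
ee_rot: [180.0, 0.0, 179.0]
force: [-0.2, -0.3, -4.6]
gripper_width: 46.1
gripper_force: 20.0
```

```bash
python3 q.py
```

```text
23.0833 [ 389.05849455 -188.20379915  256.77566099] [-0.19567176 -0.25710751 -4.63894942] [0.04840322 0.27448012 0.01241681]
(50, [179.0, 196.0, 224.0])
(65, [175.0, 207.0, 218.0])
(80, [170.0, 202.0, 212.0])
(95, [166.0, 196.0, 208.0])
(110, [162.0, 177.0, 205.0])
(125, [158.0, 163.0, 200.0])
(140, [155.0, 160.0, 195.0])
(155, [153.0, 157.0, 192.0])
(170, [155.0, 157.0, 159.0])
```

Emit:
{"op": "send_rows", "data": {
  "steps": [
    [[0, 0, 0, 0, 0.3], [0, 0, 0, 0, 0.3], [0, 0, 0, 0, 0.3]]
  ],
  "squeeze": 14
}}

```text
time_s: 23.38
ee_pos: [389.0, -188.2, 256.7]
ee_rot: [180.0, 0.0, 179.0]
force: [0.0, 0.8, -5.6]
gripper_width: 45.9
gripper_force: 14.0
```

```bash
python3 q.py
```

```text
23.3833 [ 388.99758974 -188.18605678  256.7429832 ] [ 1.74196503e-03  7.86863306e-01 -5.58146091e+00] [0.03291288 0.22240762 0.01382375]
(50, [161.0, 197.0, 209.0])
(65, [153.0, 182.0, 201.0])
(80, [146.0, 175.0, 191.0])
(95, [137.0, 146.0, 186.0])
(110, [131.0, 139.0, 177.0])
(125, [127.0, 132.0, 170.0])
(140, [123.0, 129.0, 165.0])
```

Emit:
{"op": "send_rows", "data": {
  "steps": [
    [[0, 0, 0, 0, 0.3], [0, 0, 0, 0, 0.3], [0, 0, 0, 0, 0.3], [0, 0, 0, 0, 0.3]]
  ],
  "squeeze": 11
}}

```text
time_s: 23.77
ee_pos: [389.0, -188.2, 256.7]
ee_rot: [180.0, 0.0, 179.0]
force: [-0.4, 0.6, -4.4]
gripper_width: 45.8
gripper_force: 11.0
```

```bash
python3 q.py
```

```text
23.7667 [ 388.99154776 -188.17608992  256.70818645] [-0.41267698  0.57292315 -4.44970492] [-0.02693659  0.03484168 -0.01616985]
(50, [133.0, 153.0, 189.0])
(65, [123.0, 159.0, 179.0])
(80, [112.0, 153.0, 168.0])
(95, [104.0, 127.0, 153.0])
(110, [100.0, 107.0, 142.0])
```

Emit:
{"op": "send_rows", "data": {
  "steps": [
    [[0, 0, 0, 0, 0.3], [0, 0, 0, 0, 0.3], [0, 0, 0, 0, 0.3], [0, 0, 0, 0, 0.3], [0, 0, 0, 0, 0.3]]
  ],
  "squeeze": 11
}}

```text
time_s: 24.23
ee_pos: [389.0, -188.2, 256.8]
ee_rot: [180.0, 0.0, 179.0]
force: [0.5, 0.7, -4.6]
gripper_width: 45.8
gripper_force: 11.0
```

```bash
python3 q.py
python3 - <<'E'
from h import *
snap('top','t6'); im=np.hstack([cv2.imread('pics/sq.png')[90:330,20:320],cv2.imread('pics/t6.png')[130:370,212:512]]); cv2.imwrite('pics/s6b.png',cv2.resize(im,None,fx=1.33,fy=1.33))
E
```

```text
24.2333 [ 389.04181507 -188.21690928  256.77357407] [ 0.52691235  0.68801694 -4.61855529] [0.01440792 0.05530104 0.02941567]
(50, [131.0, 143.0, 187.0])
(65, [120.0, 131.0, 175.0])
(80, [110.0, 120.0, 163.0])
(95, [103.0, 111.0, 154.0])
(110, [102.0, 124.0, 142.0])
(125, [104.0, 119.0, 125.0])
(140, [101.0, 109.0, 124.0])
```

View pics/s6b.png

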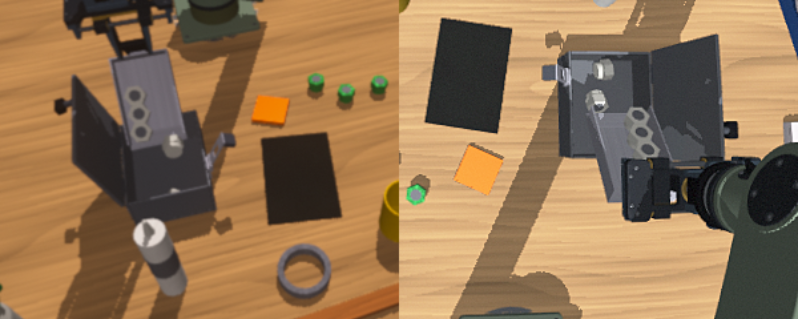

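Emit:
{"op": "send_rows", "data": {
  "steps": [
    [[0.6, 0, 0, 0, 0.3], [-0.6, 0, 0, 0, 0.3], [0.6, 0, 0, 0, 0.3], [-0.6, 0, 0, 0, 0.3], [0, 0, 0, 0, 0.3]]
  ],
  "squeeze": 20
}}

```text
time_s: 24.75
ee_pos: [391.7, -188.6, 257.0]
ee_rot: [-180.0, 0.3, 179.0]
force: [1.2, -0.0, -2.7]
gripper_width: 45.5
gripper_force: 20.0
```

```bash
python3 q.py
```

```text
24.75 [ 391.65513615 -188.6422765   256.99373815] [ 1.21848472 -0.00589738 -2.67434421] [-0.08197174  0.09884476  0.03861429]
(50, [100.0, 104.0, 161.0])
(65, [105.0, 136.0, 148.0])
(80, [110.0, 119.0, 127.0])
```

Emit:
{"op": "send_rows", "data": {
  "steps": [
    [[0, 0, -0.3, 0, 0.3], [0, 0, -0.3, 0, 0.3], [0, 0, 0, 0, 0.3], [0, 0, 0, 0, 0.3]]
  ]
}}

```text
time_s: 25.13
ee_pos: [389.1, -188.4, 281.2]
ee_rot: [-180.0, 0.1, 179.0]
force: [-0.3, 0.6, -3.7]
gripper_width: 45.5
gripper_force: 20.0
```

```bash
python3 q.py
python3 - <<'E'
from h import *
d=snap('top','t7'); im=np.hstack([cv2.imread('pics/sq.png')[100:300,40:240],cv2.imread('pics/t7.png')[140:340,292:492]]); cv2.imwrite('pics/s7b.png',cv2.resize(im,None,fx=2,fy=2,interpolation=cv2.INTER_CUBIC))
for r in white(d,2,60): print(r)
E
```

```text
25.1333 [ 389.14671369 -188.39290995  281.24258691] [-0.28725949  0.56704083 -3.66793696] [ 0.07565127  0.01586906 -0.01027666]
(50, [117.0, 125.0, 182.0])
(65, [106.0, 113.0, 164.0])
(80, [132.0, 143.0, 152.0])
(array([ 733.8, -205. ]), array([48., 22.]), 158, np.float64(33.0))
(array([663. , 393.1]), array([48., 47.]), 231, np.float64(35.0))
```

View pics/s7b.png

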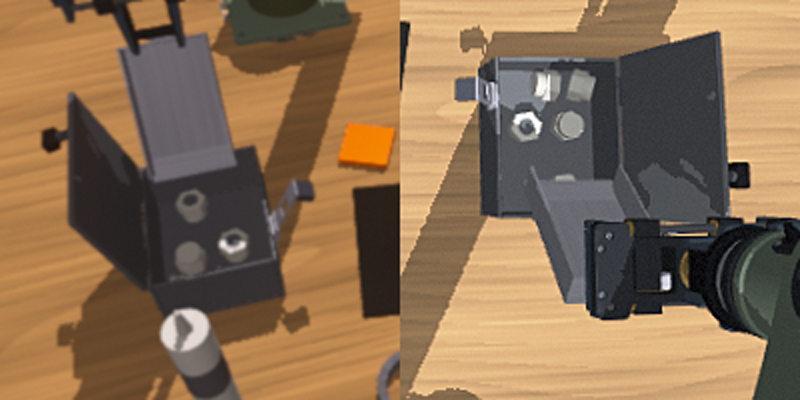

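Run:
```python
from h import *
plan((389,-188.4,360,179,.3,20),(584,70,360,173.6,.3,24),(584,70,215,173.6,.3,24),('w',3,.3))
```

```text
[[[0,0,-0.5,0,0.3],[0,0,-0.5,0,0.3],[-0.01,0,-0.5,0,0.3],[0,-0.01,-0.5,0,0.3],[-0.34,0.47,0,0.06,0.3]]]
[[[-0.34,0.47,0,0.06,0.3],[-0.33,0.47,0,0.06,0.3],[-0.33,0.47,0,0.06,0.3],[-0.33,0.48,0,0.05,0.3],[-0.32,0.48,0,0.06,0.3]]]
[[[-0.32,0.48,0,0.05,0.3],[-0.32,0.48,0,0.06,0.3],[-0.31,0.49,0,0.05,0.3],[-0.31,0.49,0,0.06,0.3],[-0.31,0.49,0,0.05,0.3]]]
[[[-0.31,0.49,0,0.06,0.3],[-0.3,0.49,0,0.05,0.3],[-0.3,0.5,0,0.06,0.3],[0,0,0.52,0,0.3],[0,0,0.52,0,0.3]]]
[[[0,0,0.52,0,0.3],[0,0,0.52,0,0.3],[0,0,0.52,0,0.3],[0,0,0.51,0,0.3],[0,0,0.52,0,0.3]]]
[[[0,0,0,0,0.3],[0,0,0,0,0.3],[0,0,0,0,0.3]]]
end [584.1  70.1 215. ] 173.6 28 rows
```

Emit:
{"op": "send_rows", "data": {
  "steps": [
    [[0, 0, -0.5, 0, 0.3], [0, 0, -0.5, 0, 0.3], [-0.01, 0, -0.5, 0, 0.3], [0, -0.01, -0.5, 0, 0.3], [-0.34, 0.47, 0, 0.06, 0.3]]
  ],
  "squeeze": 50
}}

```text
time_s: 25.65
ee_pos: [403.2, -172.8, 364.1]
ee_rot: [-179.7, 0.3, 178.4]
force: [1.1, -0.1, -2.8]
gripper_width: 46.1
gripper_force: 50.0
```

Emit:
{"op": "send_rows", "data": {
  "steps": [
    [[-0.34, 0.47, 0, 0.06, 0.3], [-0.33, 0.47, 0, 0.06, 0.3], [-0.33, 0.47, 0, 0.06, 0.3], [-0.33, 0.48, 0, 0.05, 0.3], [-0.32, 0.48, 0, 0.06, 0.3]]
  ]
}}

```text
time_s: 26.07
ee_pos: [473.1, -76.9, 359.8]
ee_rot: [180.0, -0.1, 176.6]
force: [0.0, 0.5, -4.9]
gripper_width: 46.3
gripper_force: 50.0
```

Emit:
{"op": "send_rows", "data": {
  "steps": [
    [[-0.32, 0.48, 0, 0.05, 0.3], [-0.32, 0.48, 0, 0.06, 0.3], [-0.31, 0.49, 0, 0.05, 0.3], [-0.31, 0.49, 0, 0.06, 0.3], [-0.31, 0.49, 0, 0.05, 0.3]]
  ]
}}

```text
time_s: 26.48
ee_pos: [542.8, 15.5, 359.7]
ee_rot: [-180.0, -0.1, 174.7]
force: [0.2, -0.1, -3.5]
gripper_width: 45.9
gripper_force: 50.0
```

Emit:
{"op": "send_rows", "data": {
  "steps": [
    [[-0.31, 0.49, 0, 0.06, 0.3], [-0.3, 0.49, 0, 0.05, 0.3], [-0.3, 0.5, 0, 0.06, 0.3], [0, 0, 0.52, 0, 0.3], [0, 0, 0.52, 0, 0.3]]
  ]
}}

```text
time_s: 26.9
ee_pos: [585.6, 71.1, 318.0]
ee_rot: [180.0, 0.0, 173.7]
force: [0.5, -0.3, -3.8]
gripper_width: 45.5
gripper_force: 50.0
```

Emit:
{"op": "send_rows", "data": {
  "steps": [
    [[0, 0, 0.52, 0, 0.3], [0, 0, 0.52, 0, 0.3], [0, 0, 0.52, 0, 0.3], [0, 0, 0.51, 0, 0.3], [0, 0, 0.52, 0, 0.3]]
  ]
}}

```text
time_s: 27.32
ee_pos: [584.0, 69.8, 213.5]
ee_rot: [-180.0, -0.1, 173.6]
force: [0.5, -0.4, -3.2]
gripper_width: 45.8
gripper_force: 50.0
```

Emit:
{"op": "send_rows", "data": {
  "steps": [
    [[0, 0, 0, 0, 0.3], [0, 0, 0, 0, 0.3], [0, 0, 0, 0, 0.3]]
  ]
}}

```text
time_s: 27.57
ee_pos: [585.2, 70.0, 216.4]
ee_rot: [180.0, 0.1, 173.6]
force: [0.3, 0.6, -2.8]
gripper_width: 46.0
gripper_force: 50.0
```

Run:
```python
from h import *
s=env.state();print(s['ee_pos'],s['ee_rot'],s['force'],s['torque'])
d=snap('scene','s8')
for o in pitch(d,s['ee_pos'][:2],-6.4,8): print(o)
C=cloud(snap('top','t8'))
m=np.zeros(C.shape[:2],bool); m[150:250,320:400]=1
m&=(C[...,2]>8)&(C[...,2]<75)&(C[...,1]<-115)&(C[...,1]>-262)&(C[...,0]>418)&(C[...,0]<604)
n,l,st,ce=cv2.connectedComponentsWithStats(m.astype(np.uint8))
for i in range(1,n):
    if st[i,4]>25: print(st[i,4],C[l==i].mean(0).round(0),np.percentile(C[l==i][:,2],[5,95]).round(0))
```

```text
[585.23120969  69.96004614 216.40594454] [1.79978161e+02 8.12951695e-02 1.73581281e+02] [ 0.33102963  0.62484533 -2.79958997] [ 0.04431424 -0.02278516  0.01626451]
(20, [85.0, 330.0, 395.0])
(35, [67.0, 310.0, 398.0])
(50, [52.0, 60.0, 116.0])
(65, [41.0, 48.0, 98.0])
(80, [32.0, 79.0, 85.0])
(170, [18.0, 25.0, 29.0])
(185, [10.0, 24.0, 28.0])
59 [ 588. -203.   39.] [30. 44.]
162 [ 581. -238.   41.] [28. 48.]
122 [ 530. -224.   34.] [25. 37.]
115 [ 439. -261.   48.] [10. 74.]
```

Emit:
{"op": "send_rows", "data": {
  "steps": [
    [[0, 0, 0.4, 0, 0.3], [0, 0, 0.4, 0, 0.3], [0, 0, 0, 0, 0.3], [0, 0, 0, 0, 0.3]]
  ],
  "squeeze": 16
}}

```text
time_s: 28.0
ee_pos: [584.6, 69.9, 184.0]
ee_rot: [180.0, -0.0, 173.6]
force: [0.8, 0.4, -3.3]
gripper_width: 45.9
gripper_force: 16.0
```

Emit:
{"op": "send_rows", "data": {
  "steps": [
    [[0.33, 0, 0.2, 0, 0.3], [0.34, 0, 0.2, 0, 0.3], [0.31, 0, 0.21, 0, 0.3], [0.3, 0, 0.21, 0, 0.3], [0, 0, 0, 0, 0.3]]
  ]
}}

```text
time_s: 28.42
ee_pos: [531.3, 76.4, 152.6]
ee_rot: [179.9, -0.1, 173.6]
force: [-5.5, 1.2, 4.7]
gripper_width: 45.9
gripper_force: 16.0
```

```bash
cat > q2.py <<'E'
from h import *
s=env.state();print(s['time_s'],s['ee_pos'],s['ee_rot'],s['force'],s['torque'])
d=snap('scene','sq')
for o in pitch(d,s['ee_pos'][:2],-6.4,2): print(o)
E
python3 q2.py
```

```text
28.4167 [531.33041515  76.40337439 152.57457929] [ 1.79932999e+02 -7.91503579e-02  1.73602346e+02] [-5.5266817   1.23958896  4.67393268] [ 0.30289113  1.01972106 -0.05579012]
(20, [59.0, 274.0, 391.0])
(35, [49.0, 328.0, 397.0])
(50, [14.0, 44.0, 88.0])
(65, [4.0, 34.0, 80.0])
(80, [4.0, 24.0, 70.0])
(95, [6.0, 16.0, 60.0])
(110, [3.0, 9.0, 50.0])
(125, [2.0, 4.0, 39.0])
(140, [2.0, 4.0, 7.0])
(155, [2.0, 4.0, 7.0])
(170, [2.0, 3.0, 7.0])
(185, [2.0, 3.0, 5.0])
```

Emit:
{"op": "send_rows", "data": {
  "steps": [
    [[0.29, 0, 0.25, 0, 0.3], [0.28, 0, 0.26, 0, 0.3], [0.24, 0, 0.26, 0, 0.3], [0.23, 0, 0.27, 0, 0.3], [0, 0, 0, 0, 0.3]]
  ],
  "squeeze": 10
}}

```text
time_s: 28.88
ee_pos: [490.5, 80.5, 109.2]
ee_rot: [-180.0, -0.1, 173.6]
force: [-1.7, 0.8, -1.7]
gripper_width: 46.2
gripper_force: 10.0
```

Emit:
{"op": "send_rows", "data": {
  "steps": [
    [[0.2, 0, 0.29, 0, 0.3], [0.2, 0, 0.3, 0, 0.3], [0.1, 0, 0.2, 0, 0.3], [0.1, 0, 0.2, 0, 0.3], [0, 0, 0, 0, 0.3]]
  ]
}}

```text
time_s: 29.3
ee_pos: [468.4, 83.0, 69.0]
ee_rot: [-180.0, -0.0, 173.6]
force: [-0.4, 0.7, -2.0]
gripper_width: 46.1
gripper_force: 10.0
```

```bash
python3 q2.py
```

```text
29.3 [468.38966606  83.00018035  69.03571083] [-1.79991989e+02 -2.81312066e-02  1.73600209e+02] [-0.43879668  0.71248611 -2.01613584] [0.1200906  0.16451401 0.08993783]
(20, [8.0, 204.0, 385.0])
(35, [8.0, 284.0, 396.0])
(50, [4.0, 11.0, 399.0])
(65, [5.0, 9.0, 46.0])
(80, [3.0, 9.0, 45.0])
(95, [4.0, 9.0, 45.0])
(110, [3.0, 8.0, 44.0])
(125, [4.0, 8.0, 45.0])
(140, [4.0, 8.0, 45.0])
(155, [4.0, 7.0, 45.0])
(170, [5.0, 10.0, 44.0])
(185, [2.0, 7.0, 14.0])
```

Emit:
{"op": "send_rows", "data": {
  "steps": [
    [[0, 0, 0, 0, 0.3], [0, 0, 0, 0, 0.3], [0, 0, -0.2, 0, 0.3], [-0.15, 0, 0, 0, 0.3], [-0.12, 0, 0, 0, 0.3]]
  ],
  "squeeze": 60
}}

```text
time_s: 29.77
ee_pos: [480.8, 81.8, 78.5]
ee_rot: [180.0, 0.2, 173.6]
force: [0.4, 0.6, -4.0]
gripper_width: 45.6
gripper_force: 60.0
```

Emit:
{"op": "send_rows", "data": {
  "steps": [
    [[0, 0, 0.12, 0, 0.3], [0, 0, 0.12, 0, 0.3], [0, 0, 0, 0, 0.3]]
  ]
}}

```text
time_s: 30.02
ee_pos: [479.7, 81.8, 67.4]
ee_rot: [180.0, 0.0, 173.6]
force: [-1.3, -0.1, 2.0]
gripper_width: 45.5
gripper_force: 60.0
```

```bash
python3 q2.py
```

```text
30.0167 [479.6825367   81.83075978  67.40388956] [1.79984363e+02 4.53232622e-02 1.73585882e+02] [-1.32795268 -0.07735055  2.02903828] [-0.06877774 -0.49050841 -0.01959183]
(20, [7.0, 204.0, 384.0])
(35, [6.0, 283.0, 397.0])
(50, [4.0, 10.0, 399.0])
(65, [3.0, 8.0, 46.0])
(80, [4.0, 8.0, 45.0])
(95, [3.0, 7.0, 44.0])
(110, [3.0, 8.0, 44.0])
(125, [4.0, 8.0, 44.0])
(140, [4.0, 7.0, 44.0])
(155, [3.0, 7.0, 43.0])
(170, [5.0, 10.0, 44.0])
(185, [2.0, 7.0, 14.0])
```

Emit:
{"op": "send_rows", "data": {
  "steps": [
    [[0, 0, 0, 0, 0.3], [0, 0, 0, 0, 0.8], [0, 0, 0, 0, 0.8], [0, 0, 0, 0, 0.8], [0, 0, 0, 0, 0.8]]
  ],
  "squeeze": 10
}}

```text
time_s: 30.48
ee_pos: [479.2, 81.8, 68.1]
ee_rot: [180.0, 0.0, 173.6]
force: [-0.4, -0.2, 0.3]
gripper_width: 69.9
gripper_force: 0.0
```

Emit:
{"op": "send_rows", "data": {
  "steps": [
    [[0, 0, -0.5, 0, 0.8], [0, 0, -0.8, 0, 0.8], [0, 0, -0.9, 0, 0.8], [0, 0, -0.9, 0, 0], [0, 0, -0.9, 0, 0]]
  ]
}}

```text
time_s: 30.9
ee_pos: [478.7, 81.7, 229.7]
ee_rot: [180.0, -0.0, 173.6]
force: [0.7, 0.4, -0.3]
gripper_width: 62.2
gripper_force: 0.0
```

Emit:
{"op": "send_rows", "data": {
  "steps": [
    [[0.9, 0, 0, 0, 0], [0.9, 0, 0, 0, 0], [0.9, 0, 0, 0, 0], [0, 0, 0, 0, 0], [0, 0, 0, 0, 0]]
  ]
}}

```text
time_s: 31.32
ee_pos: [370.6, 93.9, 228.4]
ee_rot: [180.0, 0.1, 173.6]
force: [0.8, -0.7, -0.0]
gripper_width: 29.2
gripper_force: 0.0
```

Run:
```python
from h import *
s=env.state();print(s['ee_pos'],s['ee_rot'],s['qpos'].round(0))
t=snap('top','t9'); c=snap('scene','s9')
C=cloud(t)
m=np.zeros(C.shape[:2],bool); m[130:240,232:310]=1
for lo,hi in((38,48),(85,110)):
    k=m&(C[...,2]>lo)&(C[...,2]<hi); P=C[k]; print(lo,len(P),cv2.minAreaRect(P[:,:2].astype(np.float32)) if len(P)>3 else 0)
# lid: points y<-262, fit
m=(C[...,1]<-262)&(C[...,1]>-345)&(C[...,0]>420)&(C[...,0]<600)&(C[...,2]>100)&(C[...,2]<300)
P=C[m]; A=np.polyfit(P[:,2],P[:,1],1); print('lid inner y=az+b',A,'angle from flat(deg)',90+np.degrees(np.arctan(-A[0])),'z max',P[:,2].max(),'x rng',np.percentile(P[:,0],[1,99]))
C2=cloud(c)
m=(C2[...,1]<-30)&(C2[...,1]>-112)&(C2[...,0]>520)&(C2[...,0]<600)&(C2[...,2]>96)&(C2[...,2]<220)
P=C2[m]; print('hasp scene',len(P),np.percentile(P,[1,50,99],axis=0).round(0))
m=(C[...,1]<-30)&(C[...,1]>-112)&(C[...,0]>520)&(C[...,0]<600)&(C[...,2]>96)&(C[...,2]<220)
P=C[m]; print('hasp top',len(P),np.percentile(P,[1,50,99],axis=0).round(0))
m=(C2[...,1]<-320)&(C2[...,1]>-400)&(C2[...,0]>400)&(C2[...,0]<600)&(C2[...,2]>150)
P=C2[m]; print('lidhandle',len(P),np.percentile(P,[1,50,99],axis=0).round(0))
im=np.hstack([cv2.imread('pics/s9.png')[100:300,40:240],cv2.imread('pics/t9.png')[120:320,292:492]]); cv2.imwrite('pics/s9b.png',cv2.resize(im,None,fx=2,fy=2,interpolation=cv2.INTER_CUBIC))
```

```text
[370.62772311  93.88910022 228.37343716] [1.79974788e+02 7.44601274e-02 1.73647578e+02] [ 12.  -0. 110.  -0.  70. -71.]
38 231 ((562.2578125, 73.65983581542969), (110.1387710571289, 183.2415771484375), 83.75017547607422)
85 93 ((474.8786315917969, 82.62689208984375), (44.32154846191406, 11.968207359313965), 83.83842468261719)
lid inner y=az+b [  -0.25748776 -242.99430412] angle from flat(deg) 104.43930722580646 z max 250.56130796913476 x rng [421.82629439 597.991931  ]
hasp scene 234 [[ 551. -107.   98.]
 [ 568.  -73.  151.]
 [ 580.  -46.  166.]]
hasp top 246 [[ 549. -109.   96.]
 [ 565.  -68.  154.]
 [ 579.  -46.  166.]]
lidhandle 113 [[ 448. -343.  216.]
 [ 466. -333.  230.]
 [ 475. -321.  236.]]
```

View pics/s9b.png

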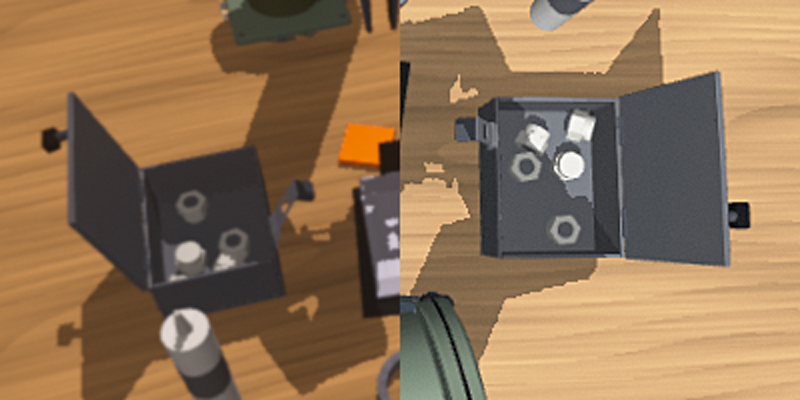

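Run:
```python
from h import *
plan((400,-40,335,179,0),(510,-356,335,179,0),(510,-356,215,179,0,30),('w',2,0))
```

```text
[[[-0.21,-0.65,-0.53,-0.16,0],[-0.2,-0.65,-0.53,-0.16,0],[-0.18,-0.66,-0.54,-0.16,0],[-0.17,-0.66,-0.53,-0.15,0],[-0.16,-0.67,-0.54,-0.16,0]]]
[[[-0.29,-0.79,0,0,0],[-0.29,-0.78,0,0,0],[-0.29,-0.79,0,0,0],[-0.29,-0.78,0,0,0],[-0.29,-0.79,0,0,0]]]
[[[-0.29,-0.78,0,0,0],[-0.29,-0.79,0,0,0],[-0.29,-0.78,0,0,0],[-0.28,-0.79,0,0,0],[-0.29,-0.78,0,0,0]]]
[[[0,0,0.6,0,0],[0,0,0.6,0,0],[0,0,0.6,0,0],[0,0,0.6,0,0],[0,0,0.6,0,0]]]
[[[0,0,0,0,0],[0,0,0,0,0]]]
end [ 510.1 -356.   215.2] 179.0 22 rows
```

Emit:
{"op": "send_rows", "data": {
  "steps": [
    [[-0.21, -0.65, -0.53, -0.16, 0], [-0.2, -0.65, -0.53, -0.16, 0], [-0.18, -0.66, -0.54, -0.16, 0], [-0.17, -0.66, -0.53, -0.15, 0], [-0.16, -0.67, -0.54, -0.16, 0]]
  ]
}}

```text
time_s: 31.83
ee_pos: [400.2, -41.9, 335.7]
ee_rot: [180.0, 0.0, 179.0]
force: [0.2, 0.9, 0.6]
gripper_width: 0.5
gripper_force: 0.0
```

Emit:
{"op": "send_rows", "data": {
  "steps": [
    [[-0.29, -0.79, 0, 0, 0], [-0.29, -0.78, 0, 0, 0], [-0.29, -0.79, 0, 0, 0], [-0.29, -0.78, 0, 0, 0], [-0.29, -0.79, 0, 0, 0]]
  ]
}}

```text
time_s: 32.25
ee_pos: [455.6, -201.1, 334.3]
ee_rot: [180.0, 0.0, 179.0]
force: [0.9, -0.5, -0.5]
gripper_width: 0.5
gripper_force: 0.0
```

Emit:
{"op": "send_rows", "data": {
  "steps": [
    [[-0.29, -0.78, 0, 0, 0], [-0.29, -0.79, 0, 0, 0], [-0.29, -0.78, 0, 0, 0], [-0.28, -0.79, 0, 0, 0], [-0.29, -0.78, 0, 0, 0]]
  ]
}}

```text
time_s: 32.67
ee_pos: [510.2, -359.2, 333.7]
ee_rot: [180.0, -0.0, 179.0]
force: [0.4, 1.7, 0.4]
gripper_width: 0.6
gripper_force: 0.0
```

Emit:
{"op": "send_rows", "data": {
  "steps": [
    [[0, 0, 0, 0, 0], [0, 0, 0, 0, 0], [0, 0, 0, 0, 0]]
  ]
}}

```text
time_s: 32.92
ee_pos: [509.4, -356.4, 333.7]
ee_rot: [179.9, -0.1, 179.0]
force: [-0.2, -0.3, 1.0]
gripper_width: 0.5
gripper_force: 0.0
```

Run:
```python
from h import *
s=env.state();print(s['ee_pos'],s['ee_rot'],s['gripper_width'])
W=[(-292,220),(-256,217.6),(-224,206.6),(-195.7,187.6),(-173.4,162),(-158.4,131.3),(-153,109.3),(-152,98)]
plan((510,-356,215,179,0,30),*[(510,y,z,179,0,18) for y,z in W])
```

```text
[ 509.38520988 -356.43336153  333.736409  ] [ 1.79917809e+02 -6.44468296e-02  1.78979358e+02] 0.485259978893103
[[[0,0,0.74,0,0],[-0.01,0,0.74,0,0],[0,0.01,0.74,0,0],[-0.01,0,0.75,0,0],[0.01,0.4,-0.03,0,0]]]
[[[0.01,0.4,-0.03,0,0],[0.01,0.4,-0.03,0,0],[0,0.4,-0.04,0,0],[0.01,0.3,0.02,0,0],[0,0.3,0.02,0,0]]]
[[[0.01,0.3,0.02,0,0],[0.01,0.4,0.14,0,0],[0,0.4,0.14,0,0],[0.01,0.35,0.24,0,0],[0.01,0.36,0.23,0,0]]]
[[[0,0.28,0.32,0,0],[0.01,0.28,0.32,0,0],[0,0.19,0.39,0,0],[0,0.18,0.38,0,0],[0,0.07,0.28,0,0]]]
[[[0.01,0.07,0.27,0,0],[0,0.02,0.28,0,0]]]
end [ 509.8 -152.    98.1] 179.0 22 rows
```

Emit:
{"op": "send_rows", "data": {
  "steps": [
    [[0, 0, 0.74, 0, 0], [-0.01, 0, 0.74, 0, 0], [0, 0.01, 0.74, 0, 0], [-0.01, 0, 0.75, 0, 0], [0.01, 0.3, -0.03, 0, 0]]
  ]
}}

```text
time_s: 33.33
ee_pos: [506.8, -341.6, 211.1]
ee_rot: [179.7, -0.6, 179.0]
force: [-1.6, 0.6, -0.3]
gripper_width: 0.2
gripper_force: 0.0
```

Emit:
{"op": "send_rows", "data": {
  "steps": [
    [[0.01, 0.4, -0.03, 0, 0], [0.01, 0.4, -0.03, 0, 0], [0, 0.5, -0.04, 0, 0], [0.01, 0.3, 0.02, 0, 0], [0, 0.3, 0.02, 0, 0]]
  ]
}}

```text
time_s: 33.75
ee_pos: [511.1, -266.5, 222.7]
ee_rot: [-179.8, 0.3, 179.1]
force: [0.5, -2.2, 1.6]
gripper_width: 0.7
gripper_force: 1.1
```

Emit:
{"op": "send_rows", "data": {
  "steps": [
    [[0, 0.3, 0.02, 0, 0], [0.01, 0.4, 0.14, 0, 0], [0, 0.4, 0.14, 0, 0], [0, 0.35, 0.24, 0, 0], [0.01, 0.36, 0.23, 0, 0]]
  ]
}}

```text
time_s: 34.17
ee_pos: [511.2, -194.2, 189.4]
ee_rot: [-180.0, 0.2, 179.0]
force: [1.7, -1.4, 0.1]
gripper_width: 0.1
gripper_force: 0.8
```

```bash
cat > q3.py <<'E'
from h import *
s=env.state();print(s['time_s'],s['ee_pos'],s['force'],s['torque'])
C=cloud(snap('scene','sl'))
for y in range(-270,-100,15):
    for x in (425,590):
        m=(abs(C[...,1]-y)<5)&(abs(C[...,0]-x)<12)&(C[...,2]<260)
        if m.sum()>3: print(x,y,np.percentile(C[m][:,2],[10,50,90]).round(0),end=' | ')
    print()
E
python3 q3.py
```

```text
34.1667 [ 511.1585392  -194.20542509  189.39365924] [ 1.67930013 -1.40904392  0.06719056] [-0.31162642 -0.11723208 -0.008275  ]
425 -270 [ 96.  99. 103.] | 590 -270 [ 49. 100. 106.] | 
425 -255 [111. 113. 118.] | 590 -255 [113. 117. 121.] | 
425 -240 [125. 131. 134.] | 590 -240 [130. 134. 138.] | 
425 -225 [141. 145. 147.] | 590 -225 [146. 150. 155.] | 
590 -210 [163. 166. 171.] | 
590 -195 [179. 183. 187.] | 
425 -180 [ 2.  7. 27.] | 590 -180 [196. 200. 204.] | 
425 -165 [  6.  48. 211.] | 590 -165 [211. 214. 216.] | 
425 -150 [ 5. 41. 83.] | 
425 -135 [ 5. 41. 85.] | 
425 -120 [ 6. 43. 82.] | 
425 -105 [-1. 45. 91.] | 590 -105 [-0. 18. 91.] |
```

Emit:
{"op": "send_rows", "data": {
  "steps": [
    [[0, 0.28, 0.32, 0, 0], [0, 0.28, 0.32, 0, 0], [0, 0.19, 0.39, 0, 0], [0, 0.18, 0.38, 0, 0], [0, 0.07, 0.28, 0, 0]]
  ]
}}

```text
time_s: 34.63
ee_pos: [510.9, -153.9, 120.6]
ee_rot: [179.9, -0.0, 179.0]
force: [-0.4, 1.1, 1.2]
gripper_width: 0.3
gripper_force: 0.5
```

Emit:
{"op": "send_rows", "data": {
  "steps": [
    [[0, 0.07, 0.27, 0, 0], [0, 0.02, 0.28, 0, 0], [0, 0, 0, 0, 0]]
  ]
}}

```text
time_s: 34.88
ee_pos: [511.1, -151.0, 99.3]
ee_rot: [179.9, -0.0, 179.0]
force: [0.5, 0.1, 0.9]
gripper_width: 0.1
gripper_force: 0.0
```

```bash
python3 q3.py
```

```text
34.8833 [ 511.12547031 -150.97500546   99.31802986] [0.45658131 0.09666859 0.8636346 ] [ 0.04339153 -0.00194609  0.05918779]
590 -270 [  1.  97. 100.] | 
590 -255 [ 97.  99. 101.] | 
590 -240 [ 97.  99. 102.] | 
590 -225 [ 97.  99. 101.] | 
590 -210 [ 96.  99. 101.] | 
590 -195 [ 97.  99. 101.] | 
590 -180 [ 97.  99. 100.] | 
590 -165 [ 98.  99. 100.] | 
590 -150 [ 97.  99. 101.] | 
590 -135 [ 97.  99. 101.] | 
425 -120 [ 98.  99. 101.] | 590 -120 [ 97.  99. 100.] | 
425 -105 [-1.  2. 98.] | 590 -105 [ -1.  27. 100.] |
```

Emit:
{"op": "send_rows", "data": {
  "steps": [
    [[0, 0.4, 0, 0, 0], [0, 0, 0.08, 0, 0], [0, 0, 0.08, 0, 0], [0, 0, 0, 0, 0]]
  ]
}}

```text
time_s: 35.27
ee_pos: [511.8, -133.7, 98.5]
ee_rot: [179.8, 0.1, 179.0]
force: [-9.8, 9.5, 37.0]
gripper_width: 0.2
gripper_force: 18.5
```

```bash
python3 q3.py|head -4
python3 - <<'E'
from h import *
plan((511,-135,230,179,0),(564,-18,230,179,0),(564,-18,138,179,0,30),('w',2,0))
plan((564,-118,138,179,0,12),('w',2,0),start=(564,-18,138,179))
E
```

```text
35.2667 [ 511.79760051 -133.7163861    98.46329534] [-9.75556595  9.5172021  36.95772905] [ 1.77098258  1.89870494 -0.02980466]
590 -270 [  1.  97. 101.] | 
425 -255 [ 96.  99. 100.] | 590 -255 [ 97.  99. 100.] | 
590 -240 [ 98.  99. 101.] | 
[[[0,-0.01,-0.82,0,0],[0.01,-0.01,-0.82,0,0],[0,-0.01,-0.82,0,0],[0.01,0,-0.83,-0.01,0],[-0.32,0.74,0,0,0]]]
[[[-0.32,0.73,0,0,0],[-0.32,0.74,0,0,0],[-0.32,0.73,0,0,0],[0,0,0.58,0,0],[0,0,0.57,0,0]]]
[[[0,0,0.58,0,0],[0,0,0.57,0,0],[0,0,0,0,0],[0,0,0,0,0]]]
end [564.2 -18.2 138.1] 179.0 14 rows
[[[0,-0.28,0,0,0],[-0.01,-0.28,0,0,0],[0,-0.28,0,0,0],[-0.01,-0.28,0,0,0],[0,-0.28,0,0,0]]]
[[[-0.01,-0.27,0,0,0],[0,-0.28,0,0,0],[-0.01,-0.27,0,0,0],[0,-0.28,0,0,0],[0,0,0,0,0]]]
[[[0,0,0,0,0]]]
end [ 563.9 -118.   138. ] 179.0 11 rows
```

Emit:
{"op": "send_rows", "data": {
  "steps": [
    [[0, -0.01, -0.82, 0, 0], [0.01, -0.01, -0.82, 0, 0], [0, -0.01, -0.82, 0, 0], [0.01, 0, -0.83, -0.01, 0], [-0.32, 0.74, 0, 0, 0]]
  ]
}}

```text
time_s: 35.73
ee_pos: [525.9, -111.5, 231.7]
ee_rot: [-179.7, 0.7, 178.8]
force: [1.6, -0.2, 0.6]
gripper_width: 0.2
gripper_force: 0.0
```

Emit:
{"op": "send_rows", "data": {
  "steps": [
    [[-0.32, 0.73, 0, 0, 0], [-0.32, 0.74, 0, 0, 0], [-0.32, 0.73, 0, 0, 0], [0, 0, 0.58, 0, 0], [0, 0, 0.57, 0, 0]]
  ]
}}

```text
time_s: 36.15
ee_pos: [565.1, -18.3, 179.0]
ee_rot: [180.0, 0.2, 179.3]
force: [-0.8, 0.1, -0.7]
gripper_width: 0.5
gripper_force: 0.0
```

Emit:
{"op": "send_rows", "data": {
  "steps": [
    [[0, 0, 0.58, 0, 0], [0, 0, 0.57, 0, 0], [0, 0, 0, 0, 0], [0, 0, 0, 0, 0]]
  ]
}}

```text
time_s: 36.48
ee_pos: [562.9, -20.0, 131.7]
ee_rot: [180.0, -0.2, 179.1]
force: [0.4, 0.3, 0.9]
gripper_width: 0.6
gripper_force: 0.0
```

Emit:
{"op": "send_rows", "data": {
  "steps": [
    [[0, -0.28, 0, 0, 0], [0, -0.28, 0, 0, 0], [0, -0.28, 0, 0, 0], [0, -0.28, 0, 0, 0], [0, -0.28, 0, 0, 0]]
  ]
}}

```text
time_s: 36.9
ee_pos: [563.5, -77.8, 134.0]
ee_rot: [-179.9, 0.2, 179.1]
force: [-0.3, 0.5, 0.3]
gripper_width: 0.2
gripper_force: 0.1
```

Emit:
{"op": "send_rows", "data": {
  "steps": [
    [[0, -0.27, 0, 0, 0], [0, -0.28, 0, 0, 0], [0, -0.27, 0, 0, 0], [0, -0.28, 0, 0, 0], [0, 0, 0, 0, 0]]
  ]
}}

```text
time_s: 37.32
ee_pos: [561.9, -122.5, 132.1]
ee_rot: [-180.0, -0.0, 179.0]
force: [-0.1, 0.1, -1.2]
gripper_width: 0.4
gripper_force: 0.0
```

```bash
cat > q4.py <<'E'
from h import *
s=env.state();print(s['time_s'],s['ee_pos'],s['force'],s['torque'])
for n in('scene','top'):
    C=cloud(snap(n,'h'+n))
    m=(C[...,1]<-30)&(C[...,1]>-200)&(C[...,0]>540)&(C[...,0]<590)&(C[...,2]>99.5)&(C[...,2]<200)
    P=C[m]; print(n,len(P))
    for y in range(-190,-30,10):
        k=abs(P[:,1]-y)<5
        if k.sum()>3: print(y,k.sum(),np.percentile(P[k,2],[5,50,95]).round(0),np.percentile(P[k,0],[5,95]).round(0))
E
python3 q4.py
```

```text
37.3167 [ 561.89007006 -122.53833634  132.09519284] [-0.10465612  0.12287276 -1.22087493] [0.04695122 0.06048241 0.03662056]
scene 548
-190 18 [100. 101. 102.] [544. 582.]
-180 28 [100. 100. 102.] [543. 587.]
-170 34 [100. 102. 130.] [550. 583.]
-160 70 [100. 137. 147.] [554. 586.]
-150 56 [100. 118. 145.] [553. 578.]
-140 34 [100. 112. 117.] [550. 586.]
-130 84 [100. 153. 190.] [559. 582.]
-120 101 [100. 151. 188.] [561. 582.]
-110 70 [100. 106. 182.] [552. 585.]
-100 35 [100. 103. 106.] [551. 579.]
top 94
-120 29 [100. 102. 105.] [551. 586.]
-110 54 [100. 104. 157.] [550. 582.]
-100 10 [101. 103. 105.] [557. 577.]
```

Emit:
{"op": "send_rows", "data": {
  "steps": [
    [[0, 0.2, -0.5, 0, 0], [0, 0, -0.9, 0, 0], [0, 0, -0.5, 0, 0], [0, 0, 0, 0, 0], [0, 0, 0, 0, 0]]
  ]
}}

```text
time_s: 37.83
ee_pos: [562.6, -111.6, 209.3]
ee_rot: [-180.0, 0.1, 179.1]
force: [-0.4, 0.1, -1.0]
gripper_width: 0.1
gripper_force: 0.0
```

```bash
python3 q4.py
```

```text
37.8333 [ 562.6071084  -111.6223329   209.33325366] [-0.3827311   0.05847548 -1.03204826] [ 0.0429105   0.04687784 -0.00580164]
scene 416
-190 31 [100. 101. 102.] [542. 584.]
-180 24 [100. 100. 103.] [543. 585.]
-170 50 [100. 121. 128.] [554. 584.]
-160 63 [100. 108. 128.] [551. 583.]
-150 48 [100. 102. 105.] [544. 585.]
-140 34 [100. 102. 111.] [544. 587.]
-130 34 [100. 102. 112.] [551. 587.]
-120 41 [100. 101. 105.] [544. 586.]
-110 44 [100. 102. 104.] [543. 587.]
-100 35 [100. 103. 105.] [551. 578.]
top 39
-140 7 [100. 101. 105.] [543. 585.]
-130 16 [100. 100. 103.] [542. 585.]
-120 13 [100. 101. 103.] [543. 582.]
```

Emit:
{"op": "send_rows", "data": {
  "steps": [
    [[0.5, 0.5, -0.5, 0, 0], [0.8, 0.3, 0, 0, 0], [0.8, 0.3, 0, 0, 0], [0.8, 0.3, 0, 0, 0], [0.8, 0, 0, 0, 0]]
  ]
}}

```text
time_s: 38.35
ee_pos: [412.4, -52.0, 226.5]
ee_rot: [179.9, -0.2, 179.2]
force: [0.3, 0.1, 0.4]
gripper_width: 0.3
gripper_force: 0.0
```

Emit:
{"op": "send_rows", "data": {
  "steps": [
    [[0, 0, 0, 0, 0], [0, 0, 0, 0, 0], [0, 0, 0, 0, 0]]
  ]
}}

```text
time_s: 38.6
ee_pos: [415.4, -53.8, 227.8]
ee_rot: [180.0, -0.0, 179.1]
force: [-0.1, -0.0, 1.3]
gripper_width: 0.6
gripper_force: 0.0
```

```bash
python3 q4.py
python3 - <<'E'
from h import *
im=np.vstack([cv2.imread('pics/hscene.png')[60:340],cv2.imread('pics/htop.png')[50:330]]); cv2.imwrite('pics/fin.png',im)
E
```

```text
38.6 [415.41504939 -53.78326622 227.80005102] [-0.14866301 -0.02090947  1.28754795] [ 0.00696154 -0.04152235 -0.04587872]
scene 401
-190 23 [100. 100. 102.] [544. 588.]
-180 23 [100. 100. 102.] [548. 587.]
-170 46 [100. 123. 128.] [552. 584.]
-160 62 [100. 109. 127.] [551. 582.]
-150 42 [100. 101. 105.] [547. 582.]
-140 31 [100. 102. 112.] [548. 587.]
-130 40 [100. 102. 112.] [550. 587.]
-120 46 [100. 102. 104.] [542. 588.]
-110 44 [100. 102. 105.] [547. 587.]
-100 36 [101. 104. 106.] [552. 579.]
top 420
-190 20 [100. 100. 101.] [543. 585.]
-180 4 [100. 100. 101.] [551. 585.]
-170 44 [100. 125. 128.] [544. 575.]
-160 84 [100. 111. 127.] [550. 578.]
-150 50 [100. 102. 104.] [551. 582.]
-140 33 [100. 103. 112.] [545. 579.]
-130 37 [100. 101. 105.] [543. 581.]
-120 41 [100. 101. 105.] [551. 576.]
-110 51 [100. 102. 104.] [550. 581.]
-100 45 [100. 103. 106.] [549. 578.]
```

View pics/fin.png

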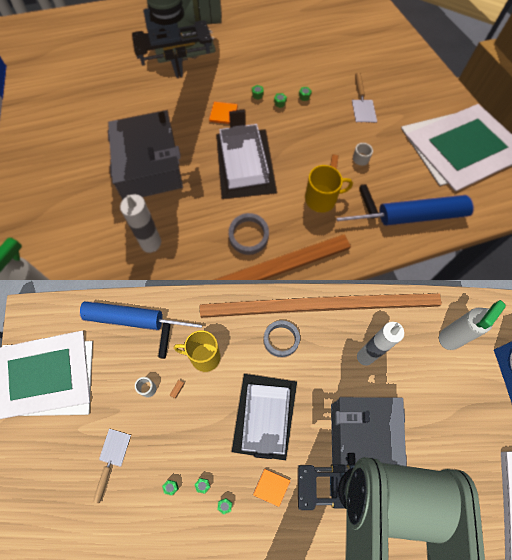

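The final picture shows the box shut with the hasp flat, the empty tray on its mat, nothing white left loose, and the bystanders where they were.

```bash
python3 -c "
from workcell import env
print(env.job_done())"
```

```text
the job is handed in; nothing more can be done
None
```

Job handed in at about 39 s: all five white caps were tipped from the tray into the box, the empty tray is back on its mat, the lid is shut, and the hasp lies flat over the staple. The final picture shows nothing else moved.

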